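# Stack a copper and insulation sandwich squarely and clamp it in the jig

## Robot

A 6-joint arm with a two-finger parallel gripper is mounted at the origin on a cart in front of the work surface, level with it; the furniture and walls round the work are solid. World frame = base frame: x ahead of the robot, y to its left, z up, the work surface at z = 0. Lengths are in mm, angles in degrees, forces in N, time in s.
With the tool pointing down it reaches from about 300 to 850 mm from the base axis. Payload 4.2 kg.
Tool frame: the origin (TCP) lies on the centre line of the jaws, within the pads' length; the fingertips stand 14 mm ahead of it and the grasp point (between the pads) lies 5 mm behind it; z points along the fingers, y is the line along which they close (so a half turn about z gives the same grasp; the last joint's range is limited). The gripper opens to 91 mm and grips with 3 to 60 N. Pads are 32 mm wide; open, the fingers measure 118 mm over their backs; the gripper's body (76 mm by 178 mm) begins 60 mm behind the grasp point.
Start: joints at [-68.468, 18.312, 89.639, -0, 72.044, -1.146], TCP at [221.693, -530.56, 227.976] pointing down, gripper open.
Joint ranges: [-177.97, 177.97], [-48.28, 115.42], [12.27, 149.76], [-77.06, 257.06], [2.81, 150.46], [-146.56, 146.56]. Speed limits (degrees/s): [147.25, 147.25, 180, 180, 180, 180].

## Interface

Orientations are given as [roll, pitch, yaw] about the fixed x, y, z axes, in that order (R = Rz(yaw) Ry(pitch) Rx(roll)).
In Python, from workcell import * gives the robot as it stands. The module is installed in compiled form; this text tells all that it offers.
- The arm moves only by the shell command python3 -m crank 'ROWS' [FORCE]. ROWS is JSON, a list of rows, each an object of numbers: "grip": the finger opening in m, from 0 to 0.0912; "x", "y", "z": the shift along the tool's x, y, z in m; "yaw": the turn about the tool's z in rad. In form: [{"grip": .., "x": .., "y": .., "z": .., "yaw": ..}, ...]. A call has exactly 5 rows; each row is the pose to reach, as a shift and turn from the pose commanded when the call began, along the tool's axes at that moment; what a row does not reach only later rows make up. A row lasts 1/12 s, in which the tool goes at most 41.7 mm and 7.16 degrees, less where a joint would pass 70% of its speed; a pose out of reach is approached as far as the arm can. A call with a gripper value outside its range is refused whole. The fingers move at their own pace and stop on an object; FORCE is the grip in N (left out, the last holds). Time passes only in rows, so rows that repeat a pose let the fingers close, or fill a call up. It gives the time, the measured TCP pose, the force, the opening and the grip force at its end, in the units of the state.
- state(): the state, without advancing time (a new reading comes with each control period).
- grab_frame(name): name is "scene" or "top" or "wrist"; returns the picture (384x512x3 uint8, red, green, blue); there is no depth.
- camera_model(name): a dict with "intrinsics" (3x3 intrinsics, pixels), "R" (3x3) and "t" (3): a world point X has camera coordinates R X + t. Camera axes: x right, y down, z forward; pixel columns grow to the right and rows downward; lengths in mm; the calibration is good to about 2 mm. A picture is of the moment at which its call begins: read the wrist's pose just before it. camera_model takes no time and is no camera call; for the wrist camera it gives the pose at the moment of the call.
- job_done(): hands the job in; it is judged then, once.
The state is a dict: "time_s": time; "qpos": joint angles; "qvel": joint speeds; "effort": joint torques, N m; "ee_pos": TCP position; "ee_rot": TCP orientation; "force": force on the tool from outside, world axes, zero at the start; "torque": the same for the moment, N m; "gripper_width": finger opening in mm; "gripper_force": force on a finger pad.
Only numpy, scipy, OpenCV 4.12 (cv2) and the standard library are available. Lean on these libraries where they do the work, as an engineer would, in place of code of your own. Each camera call takes 0.05 s, during which the arm holds its last target. There are 200 camera calls.

## Task

A copper plate already lies loose in the clamp jig. Lay the red insulating plate from the sloped stand on it and the second copper plate on top of that, then draw the pile up square against the end fence of the jig with all its edges flush and its middle under the place where the clamp's foot comes down, and swing the toggle clamp down until its foot bears on the pile. Leave the tape, the dish, the pen and the screwdriver where they are.

Things in the scene. Friction and masses are not known exactly. Their poses are not given: they have to be found in the camera images.
- base_plate: Copper plate 68 x 76 x 6 mm with four 11 mm bolt holes, 0.26 kg, lying loose and flat on the jig's base, 35 to 44 mm from the side fence and 1 to 6 mm from the end fence, slightly turned. Origin at the centre of its underside; x along the 68 mm width, y along the 76 mm length, z up through the thickness. Bottom of the pile.
- red_plate: Red insulating plate of the same size and holes (68 x 76 x 6 mm), 0.07 kg, lying in one of the two places of the sloped stand, its length running up the slope, its lower end against the stand's lip. Origin at the centre of its underside, axes as for the copper plate; its z axis is the slope's normal. Middle of the pile.
- cover_plate: Second copper plate, 68 x 76 x 6 mm, 0.26 kg, in the other place of the sloped stand. Origin and axes as above. Top of the pile.
- stand: Fixed grey sheet-steel stand, 220 mm wide (its y), 130 deep, 62 high; its board slopes at 25 degrees, rising to the left (its +x). Two places, centred at y = +58 and -58 mm: each plate lies on two 12 mm wide rubber strips 36 mm apart, 3 mm off the board, nothing beside it; the lip at the low end stands 13 mm off the board. Origin: centre of the footprint on the bench.
- jig: Fixed clamp jig, base 120 x 200 x 14 mm (jig x by y). End fence (inner face y = 74 mm, x -50 to 50) on the right, side fence (inner face x = 44 mm, y -8 to 68) on the robot's side, both 12 mm thick and 30 mm high. Clamp pedestal at the left end (x -29 to 5, y -84 to -40, 53 mm high). Origin: centre of the footprint on the bench; +y points roughly right, +x roughly to the robot.
- fence_point (a point): The point on the foot of the end fence's inner face that lies on the clamp's line, level with the top of the base (jig x = -12 mm, y = 74 mm, z = 14 mm), axes as the jig's. With the pile drawn up to the fence and centred, every plate's centre lies 38 mm from it along -y, where the clamp's foot comes down.
- jig_lever (a joint): Angle of the toggle clamp in rad: about 1.1 to 1.2 (open, its arm standing up over the left part of the base, its foot 130 to 150 mm above the bench) at the start, 0 = right down on nothing, about 0.08 with the foot on a pile of three plates. The hinge lies along jig x at jig (-12, -72, 44) mm. It stays where it is left.
- clamp_foot (a point): Centre of the underside of the clamp's round rubber foot (17 mm across, 8 mm thick), 108 mm from the hinge along the arm and 20 mm below it. The steel arm is 10 mm wide, 8 mm deep, its centre line 3 mm above the hinge when down, and reaches 112 mm from the hinge; the foot's spindle stands 4 mm above the arm. Axes turn with the arm: y along it to the foot.
- clamp_handle (a point): Middle of the clamp's red handle (18 mm wide, about 70 mm long), 60 mm above the hinge and 12 mm behind it when the clamp is down. With the clamp open it points left and slightly up; when closed it stands upright.
- tape: Roll of brown packing tape lying flat, 94 mm across, 48 mm high. Bystander; origin under its centre.
- dish: Pale round dish of small screws, 96 mm across, 26 mm high. Bystander; origin under its centre.
- pen: White marker pen with black cap, 135 mm long. Bystander; origin under its middle.
- driver: Blue-handled screwdriver, 182 mm long. Bystander; origin under its middle.
Mind the look-alikes: they are no part of the job. Leave any purple look-alike of the base_plate alone.

How it is judged:
By the outcome, as a careful person would: the job done as asked, in the order asked, and still so for the second after the job is handed in, with the robot touching nothing.
It also fails if it takes over 64 s, if anything falls off the work surface, if the arm or the gripper's body presses on something with over 40 N, if the wrist force passes 120 N, or if a joint passes its speed limit or range.

## Working session

There is one attempt and no reset: what is moved stays moved. The work goes in short steps, Python scripts to look and compute and a shell command to move; the robot and the scene stay as the last step left them, time stands still between calls to the robot, and variables do not carry over. Pictures are saved under pics/ and viewed, at most 10 in all, crops included, and the job is handed in when it is done.

```bash
mkdir -p pics; python3 - <<'E'
from workcell import *
import cv2,numpy as np
s=state();print(s)
for n in("scene","top"):
    f=grab_frame(n);np.save(f"pics/{n}0.npy",f);cv2.imwrite(f"pics/{n}0.png",cv2.resize(f[:,:,::-1],(800,600),interpolation=cv2.INTER_CUBIC))
    m=camera_model(n);print(n,{k:np.round(m[k],4).tolist() for k in m if k in("intrinsics","R","t")})
E
```

```text
{'time_s': 0.0, 'qpos': array([-6.84683351e+01,  1.83493289e+01,  8.97086811e+01, -6.03058836e-04,
        7.20438702e+01, -1.14528513e+00]), 'qvel': array([-0.01898226, -0.03446594, -0.02194901,  0.00025235, -0.0189853 ,
        0.02150002]), 'effort': array([-5.25350319e-03, -4.12480867e+01, -2.31978053e+01,  7.23429909e-02,
        4.56997391e-02, -1.32748610e-04]), 'ee_pos': array([ 221.50107879, -530.07812194,  227.12803287]), 'ee_rot': array([-1.79898129e+02, -1.46310720e-03,  2.26771352e+01]), 'force': array([ 0.25811728,  0.05101863, -0.37751871]), 'torque': array([ 0.04686846, -0.01532086, -0.0074531 ]), 'gripper_force': 0.0, 'gripper_width': 91.1976219333922}
scene {'intrinsics': [[374.3644, 0.0, 259.147], [0.0, 374.3644, 185.3066], [0.0, 0.0, 1.0]], 'R': [[-0.4958, -0.8682, 0.0207], [-0.5985, 0.3243, -0.7325], [0.6293, -0.3756, -0.6804]], 't': [208.2534, 344.8383, 871.7662]}
top {'intrinsics': [[350.593, 0.0, 256.0959], [0.0, 350.593, 190.0064], [0.0, 0.0, 1.0]], 'R': [[0.0123, -0.9999, 0.0041], [-0.9748, -0.0129, -0.2226], [0.2227, -0.0013, -0.9749]], 't': [-53.9507, 501.4076, 952.4408]}
```

View pics/scene0.png

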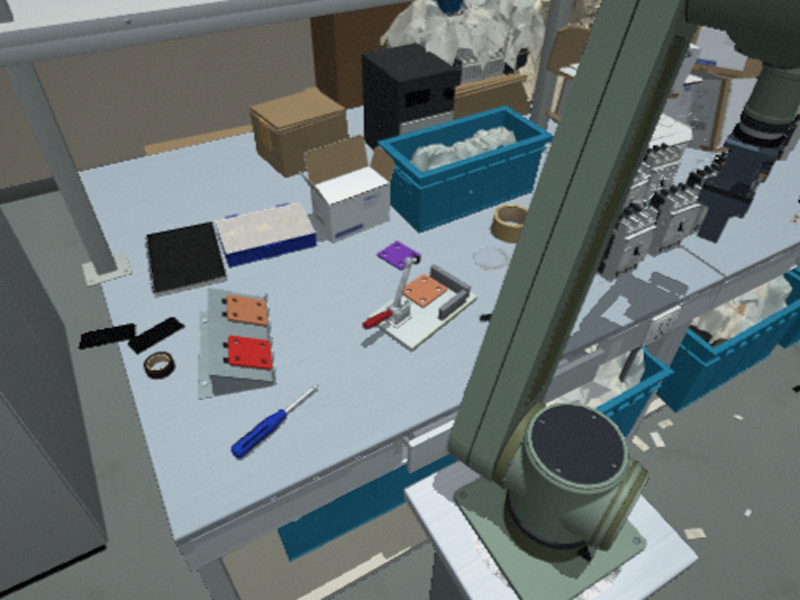

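View pics/top0.png

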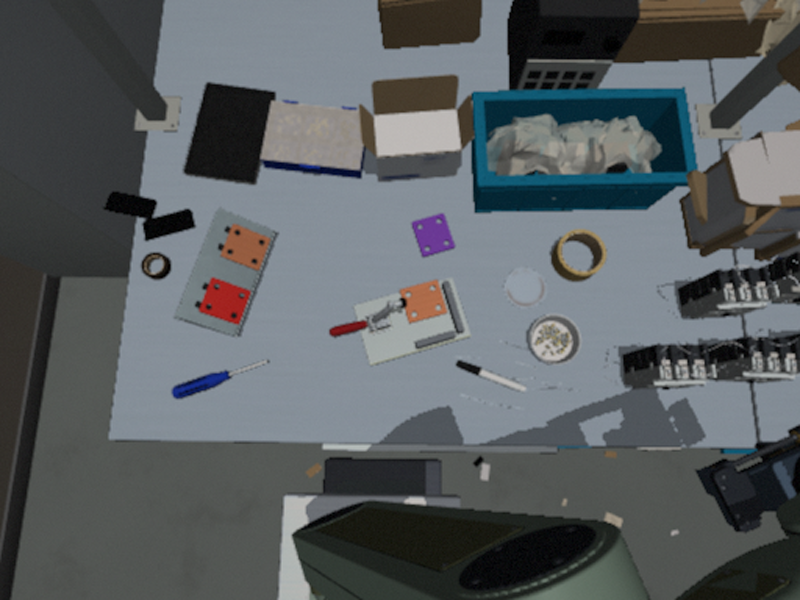

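The scene shows the stand on the left (copper plate upper, red plate lower), the jig in the middle with its base plate, and the purple look-alike beyond it at top-view (433,235), which I'll leave alone. In the 800-px top view, the red plate is at about (224,300), the cover plate at (247,247), and the base plate at (424,301).

```bash
cat > h.py <<'E'
from workcell import *
import cv2,numpy as np
from scipy.optimize import least_squares
from scipy.spatial.transform import Rotation as Ro
def proj(m,X):
    c=np.asarray(X)@np.array(m["R"]).T+m["t"]; p=c@np.array(m["intrinsics"]).T; return p[...,:2]/p[...,2:]
def back(m,uv,z):
    R=np.array(m["R"]);K=np.array(m["intrinsics"]);C=-R.T@np.array(m["t"])
    d=(np.c_[np.atleast_2d(uv),np.ones(len(np.atleast_2d(uv)))]@np.linalg.inv(K).T)@R
    z=np.broadcast_to(z,len(d)); return C+d*((z-C[2])/d[:,2])[:,None]
def T(p,q): # pose (x,y,yaw deg), points -> world
    a=np.radians(p[2]);q=np.asarray(q,float);c,s=np.cos(a),np.sin(a)
    return np.c_[p[0]+c*q[:,0]-s*q[:,1],p[1]+s*q[:,0]+c*q[:,1],q[:,2]]
def fit(obs,p0): # obs: list of (model, pts, px)
    f=lambda p:np.concatenate([(proj(m,T(p,q))-np.array(u)).ravel() for m,q,u in obs])
    r=least_squares(f,p0);return r.x,np.sqrt(np.mean(r.fun**2))
def snap(n,name):
    m=camera_model(n);f=grab_frame(n);np.savez("pics/"+name,f=f,**{k:m[k] for k in("intrinsics","R","t")});return f,m
def tool(dest,yaw=None): # shift to make in tool axes (m, rad) to bring TCP to dest with tool y axis... yaw=ee yaw
    s=state();R=Ro.from_euler("xyz",s["ee_rot"],degrees=True).as_matrix()
    print("shift m",np.round(R.T@(np.array(dest)-s["ee_pos"])/1e3,4),"yaw rad",None if yaw is None else round(-np.radians((yaw-s["ee_rot"][2]+180)%360-180),4),"t",s["time_s"])
E
python3 - <<'E'
from h import *
m=camera_model("top");k=.64
print(back(m,np.array([(355,305),(457,279),(470,338),(373,364)])*k,14))
print("stand",back(m,np.array([(220,208),(278,228),(236,335),(175,318)])*k,[62,10,10,62]))
E
python3 -m crank '[{"y":-0.0},{"y":0.0},{"y":0},{"y":0},{"y":0}]'; python3 -c "
from h import *
s=state();R=Ro.from_euler('xyz',s['ee_rot'],degrees=True).as_matrix();print(R,s['time_s'])
w=camera_model('wrist');print(w);C=-np.array(w['R']).T@w['t'];print('cam in tool',R.T@(C-s['ee_pos']),'R',np.array(w['R'])@R)"
```

```text
[[ 494.71282164   38.65560846   14.        ]
 [ 548.79201175 -157.2753002    14.        ]
 [ 433.82302869 -180.6163782    14.        ]
 [ 382.45100067    1.56720962   14.        ]]
stand [[669.49236495 296.82335235  62.        ]
 [649.70889711 196.51966784  10.        ]
 [434.42740041 262.83285817  10.        ]
 [456.15829302 360.13325328  62.        ]]
[[ 9.22694320e-01  3.85531847e-01 -6.21589409e-04]
 [ 3.85532348e-01 -9.22693125e-01  1.48524530e-03]
 [-9.26911555e-07 -1.61007023e-03 -9.99998704e-01]] 0.1
{'intrinsics': array([[272.03254363,   0.        , 254.20090617],
       [  0.        , 272.03254363, 186.74157009],
       [  0.        ,   0.        ,   1.        ]]), 'R': array([[ 3.85771358e-01, -9.22593964e-01, -9.14725750e-04],
       [-8.85176191e-01, -3.70404711e-01,  2.81537672e-01],
       [-2.60083776e-01, -1.07799477e-01, -9.59549739e-01]]), 't': array([-573.70498158,  -31.54308728,  391.03077897])}
cam in tool [  79.97069879   -0.7797919  -156.35851585] R [[ 2.59224474e-04  9.99999725e-01 -6.95345174e-04]
 [-9.59550303e-01  5.29733805e-05 -2.81537233e-01]
 [-2.81537119e-01  7.40200013e-04  9.59550052e-01]]validation failed for argument at $[0]...
```

```bash
python3 -m crank '[{"grip":0.0912,"x":0.031,"y":-0.0254,"z":0,"yaw":0},{"grip":0.0912,"x":0.062,"y":-0.0508,"z":0,"yaw":0},{"grip":0.0912,"x":0.093,"y":-0.0762,"z":0,"yaw":0},{"grip":0.0912,"x":0.124,"y":-0.1016,"z":0,"yaw":0},{"grip":0.0912,"x":0.155,"y":-0.127,"z":0,"yaw":0}]'
python3 -m crank '[{"grip":0.0912,"x":0.031,"y":-0.0254,"z":0,"yaw":0},{"grip":0.0912,"x":0.062,"y":-0.0508,"z":0,"yaw":0},{"grip":0.0912,"x":0.093,"y":-0.0762,"z":0,"yaw":0},{"grip":0.0912,"x":0.124,"y":-0.1016,"z":0,"yaw":0},{"grip":0.0912,"x":0.155,"y":-0.127,"z":0,"yaw":0}]'
python3 -m crank '[{"grip":0.0912,"x":0.031,"y":-0.0254,"z":0,"yaw":0},{"grip":0.0912,"x":0.031,"y":-0.0254,"z":0,"yaw":0},{"grip":0.0912,"x":0.031,"y":-0.0254,"z":0,"yaw":0},{"grip":0.0912,"x":0.031,"y":-0.0254,"z":0,"yaw":0},{"grip":0.0912,"x":0.031,"y":-0.0254,"z":0,"yaw":0}]'
python3 - <<'E'
from h import *
f,m=snap("wrist","w1");cv2.imwrite("pics/w1.png",cv2.resize(f[:,:,::-1],(800,600),interpolation=cv2.INTER_CUBIC))
tool((545,250,260),78)
E
```

```text
time_s: 0.52
ee_pos: [316.0, -351.8, 227.6]
ee_rot: [-180.0, 0.0, 22.6]
force: [1.2, 0.4, -0.2]
gripper_width: 91.0
gripper_force: 0.0
time_s: 0.93
ee_pos: [410.0, -174.7, 227.8]
ee_rot: [-180.0, 0.0, 22.7]
force: [1.1, -0.2, 0.1]
gripper_width: 91.5
gripper_force: 0.0
time_s: 1.35
ee_pos: [428.0, -142.2, 227.7]
ee_rot: [180.0, 0.0, 22.6]
force: [0.2, -0.0, -0.3]
gripper_width: 91.3
gripper_force: 0.0
shift m [ 0.2586 -0.3175 -0.0323] yaw rad -0.9676 t 1.4
```

View pics/w1.png

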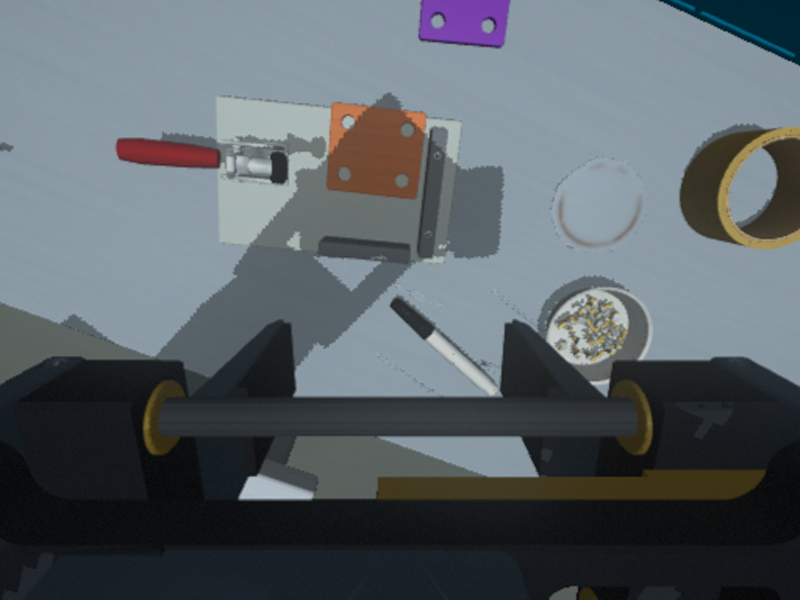

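The wrist view shows the base plate corners at about (331,102), (427,112), (417,199) and (328,189). The jig base corners are at (217,96), (463,121), (445,263) and (219,242). The clamp is open on the left, with the dish and pen well clear.

```bash
python3 -m crank '[{"grip":0.0912,"x":0.0253,"y":-0.031,"z":-0.005,"yaw":-0.12},{"grip":0.0912,"x":0.0506,"y":-0.062,"z":-0.01,"yaw":-0.24},{"grip":0.0912,"x":0.0759,"y":-0.093,"z":-0.015,"yaw":-0.36},{"grip":0.0912,"x":0.1012,"y":-0.124,"z":-0.02,"yaw":-0.48},{"grip":0.0912,"x":0.1265,"y":-0.155,"z":-0.025,"yaw":-0.6}]'
python3 -c "
from h import *
tool((545,250,260),78)"
```

```text
time_s: 1.82
ee_pos: [485.8, 50.6, 253.3]
ee_rot: [180.0, 0.0, 57.2]
force: [1.2, -1.1, -0.3]
gripper_width: 91.6
gripper_force: 0.0
shift m [ 0.1997 -0.0583 -0.0067] yaw rad -0.363 t 1.8167
```

```bash
python3 -m crank '[{"grip":0.0912,"x":0.0386,"y":-0.0113,"z":-0.002,"yaw":-0.07},{"grip":0.0912,"x":0.077,"y":-0.0226,"z":-0.003,"yaw":-0.14},{"grip":0.0912,"x":0.1155,"y":-0.034,"z":-0.005,"yaw":-0.21},{"grip":0.0912,"x":0.154,"y":-0.0452,"z":-0.006,"yaw":-0.28},{"grip":0.0912,"x":0.19,"y":-0.056,"z":-0.006,"yaw":-0.34}]'
python3 -m crank '[{"grip":0.0912,"x":0,"y":0,"z":0,"yaw":0},{"grip":0.0912,"x":0,"y":0,"z":0,"yaw":0},{"grip":0.0912,"x":0,"y":0,"z":0,"yaw":0},{"grip":0.0912,"x":0,"y":0,"z":0,"yaw":0},{"grip":0.0912,"x":0,"y":0,"z":0,"yaw":0}]'
python3 - <<'E'
from h import *
f,m=snap("wrist","w2");g=np.load("pics/w1.npz")["f"]
cv2.imwrite("pics/w2.png",cv2.resize(f[:,:,::-1],(800,600),interpolation=cv2.INTER_CUBIC))
E
```

```text
time_s: 2.23
ee_pos: [543.0, 240.9, 259.1]
ee_rot: [180.0, -0.0, 76.6]
force: [0.6, -0.5, 0.5]
gripper_width: 91.1
gripper_force: 0.0
time_s: 2.65
ee_pos: [541.9, 238.6, 259.2]
ee_rot: [180.0, 0.0, 76.4]
force: [-0.4, 0.5, 0.4]
gripper_width: 90.9
gripper_force: 0.0
```

View pics/w2.png

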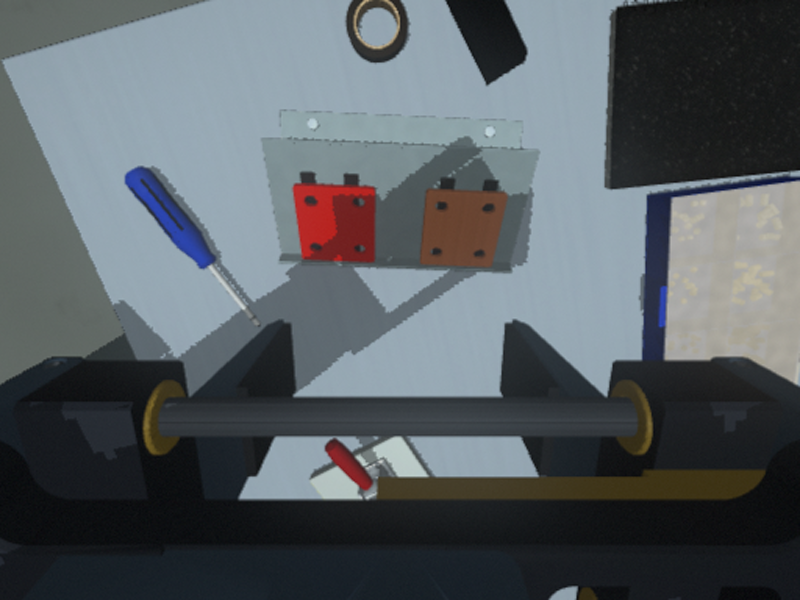

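The stand view shows the red plate with corners at (294,184), (376,187), (376,262) and (302,261), and the copper plate at (426,189) to (506,191) and (495,268) to (421,265). The lip is at the low end, towards the gripper.

```bash
cat >> h.py <<'E'
def quad(f,box,kind):
    x0,y0,x1,y1=box;c=f[y0:y1,x0:x1];h=cv2.cvtColor(cv2.resize(c,None,fx=4,fy=4,interpolation=cv2.INTER_CUBIC),cv2.COLOR_RGB2HSV)
    H=h[...,0].astype(int);S=h[...,1];V=h[...,2]
    m=((S>(150 if kind=="cu" else 170))&((H<22)|(H>172))&(V>50)).astype(np.uint8)
    m=cv2.morphologyEx(m,cv2.MORPH_CLOSE,np.ones((25,25)))
    cs=max(cv2.findContours(m,0,1)[0],key=cv2.contourArea);hl=cv2.convexHull(cs)
    a=cv2.approxPolyN(hl,4)[0] if hasattr(cv2,"approxPolyN") else cv2.boxPoints(cv2.minAreaRect(hl))
    pts=cs[:,0].astype(float);L=[]
    for i in range(4):
        p,q=a[i].astype(float),a[(i+1)%4].astype(float);d=(q-p)/np.linalg.norm(q-p);t=(pts-p)@d;n=np.abs((pts-p)@[-d[1],d[0]])
        k=pts[(n<6)&(t>10)&(t<np.linalg.norm(q-p)-10)]
        v=cv2.fitLine(k.astype(np.float32),cv2.DIST_HUBER,0,.01,.01)[:,0];L.append((v[2:],v[:2]))
    out=[]
    for i in range(4):
        (p,u),(q,w)=L[i-1],L[i];s=np.linalg.solve(np.c_[u,-w],q-p);out.append((p+s[0]*u+.5)/4-.5)
    return np.array(out)+[x0,y0]
E
python3 - <<'E'
from h import *
z=np.load("pics/w2.npz");f=z["f"]
print("red",quad(f,(180,108,250,175),"red").round(2).tolist());print("cov",quad(f,(262,112,332,178),"cu").round(2).tolist())
g=np.load("pics/w1.npz")["f"];print("base",quad(g,(200,58,280,132),"cu").round(2).tolist())
cv2.imwrite("pics/c1.png",cv2.resize(g[55:175,130:305,::-1],None,fx=4.57,fy=4.57,interpolation=cv2.INTER_CUBIC))
cv2.imwrite("pics/c2.png",cv2.resize(f[65:180,160:350,::-1],None,fx=4.2,fy=4.2,interpolation=cv2.INTER_CUBIC))
E
```

```text
red [[238.72, 119.71], [238.27, 166.74], [193.63, 164.64], [187.29, 117.77]]Traceback (most recent call last):
  File "<stdin>", line 3, in <module>
  File "h.py", line 27, in quad
    cs=max(cv2.findContours(m,0,1)[0],key=cv2.contourArea);hl=cv2.convexHull(cs)
ValueError: max() iterable argument is empty
```

```bash
sed -i 's/S>(150 if/S>(95 if/' h.py
python3 - <<'E'
from h import *
z=np.load("pics/w2.npz");f=z["f"]
g=np.load("pics/w1.npz")["f"]
print(cv2.cvtColor(f[135:150:14,285:312:20],cv2.COLOR_RGB2HSV).tolist())
cv2.imwrite("pics/c1.png",cv2.resize(g[55:175,130:305,::-1],None,fx=4.57,fy=4.57,interpolation=cv2.INTER_CUBIC))
cv2.imwrite("pics/c2.png",cv2.resize(f[65:180,160:350,::-1],None,fx=4.2,fy=4.2,interpolation=cv2.INTER_CUBIC))
print("cov",quad(f,(262,112,332,178),"cu").round(2).tolist())
print("base",quad(g,(200,58,280,132),"cu").round(2).tolist())
E
```

```text
[[[10, 135, 100], [10, 135, 104]], [[11, 137, 104], [10, 129, 105]]]
cov [[324.44, 123.07], [313.57, 169.98], [268.49, 168.18], [272.79, 120.6]]
base [[272.25, 72.32], [265.53, 126.81], [208.99, 120.32], [212.11, 65.12]]
```

View pics/c1.png

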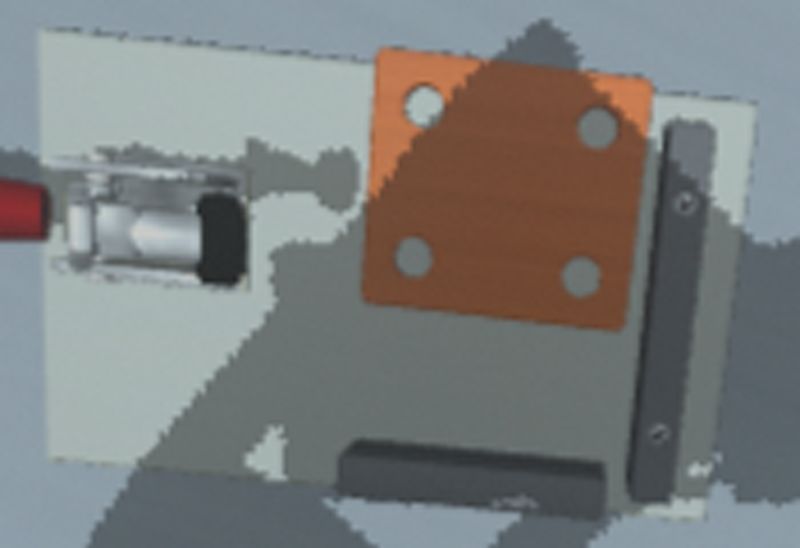

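View pics/c2.png

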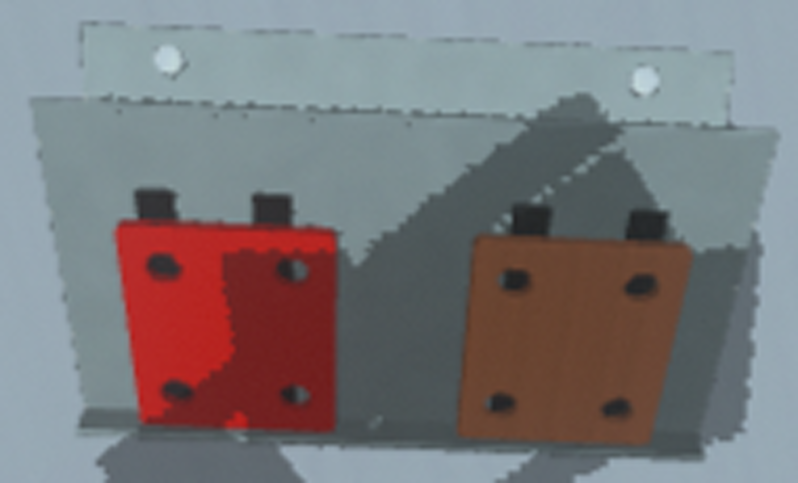

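The crops show the jig base corners at crop px (38,30), (755,100) and (47,458), with the end fence top on the right. The stand's high edge runs (30,98) to (778,130). Red and copper are the two plates on the stand, as described, and the purple plate lies elsewhere on the bench.

```bash
cat >> h.py <<'E'
def tilt(p,q,t=25.): # p=(x,y,z,yaw of uphill dir deg): plate points q, plate y along uphill or so
    R=Ro.from_euler("ZY",[p[3],-t],degrees=True).as_matrix(); return np.asarray(q,float)@R.T+p[:3]
E
python3 - <<'E'
from h import *
w1=dict(np.load("pics/w1.npz"));w2=dict(np.load("pics/w2.npz"))
cr=lambda u,s,o:(np.array(u,float)+.5)/s-.5+o
J=cr([(38,30),(755,100),(47,458)],4.57,[130,55])
pj,e=fit([(w1,[(-60,-100,14),(-60,100,14),(60,-100,14)],J)],[465,-74,-165]);print("jig",pj,e)
for zt in(30,44): print(zt,((proj(w1,T(pj,[(-50,74,zt),(-50,86,zt),(50,74,zt),(50,86,zt),(44,-8,zt),(44,68,zt),(56,-8,zt)]))-[130,55]+.5)*4.57-.5).round(0).tolist())
B=np.array([[272.25,72.32],[265.53,126.81],[208.99,120.32],[212.11,65.12]])
pb,e=fit([(w1,[(-34,38,20),(34,38,20),(34,-38,20),(-34,-38,20)],B)],[500,-120,-165]);print("base",pb,e)
a=np.radians(pj[2]);R=np.array([[np.cos(a),-np.sin(a)],[np.sin(a),np.cos(a)]]);print("base in jig",(pb[:2]-pj[:2])@R,pb[2]-pj[2])
S=cr([(30,98),(778,130)],4.2,[160,65])
ps,e=fit([(w2,[(65,110,62),(65,-110,62)],S)],[552,277,78]);print("stand",ps,e)
print(((proj(w2,T(ps,[(-65,110,1.4),(-65,-110,1.4),(-65,110,15),(-65,-110,15)]))-[160,65]+.5)*4.2-.5).round(0).tolist())
# plate top corners; local x uphill, y across(left of uphill)
q=[(38,-34,6),(-38,-34,6),(-38,34,6),(38,34,6)]
for n,P,y in(("red",[[238.72,119.71],[238.27,166.74],[193.63,164.64],[187.29,117.77]],58),("cov",[[324.44,123.07],[313.57,169.98],[268.49,168.18],[272.79,120.6]],-58)):
    P=np.array(P);x0=[*T(ps,[(-20,y,20)])[0],ps[2]]
    r=least_squares(lambda p:(proj(w2,tilt(p,q))-P).ravel(),x0);p=r.x
    a=np.radians(ps[2]);R=np.array([[np.cos(a),-np.sin(a)],[np.sin(a),np.cos(a)]])
    d=(p[:2]-ps[:2])@R
    print(n,p,np.sqrt(np.mean(r.fun**2)),"in stand",d,"board z there",62-(65-d[0])*np.tan(np.radians(25)))
E
```

```text
jig [ 468.91402062  -68.167949   -162.67018073] 0.7396679276967038
30 [[668.0, 124.0], [712.0, 129.0], [628.0, 492.0], [669.0, 496.0], [345.0, 445.0], [610.0, 470.0], [344.0, 487.0]]
44 [[672.0, 119.0], [718.0, 124.0], [630.0, 502.0], [673.0, 506.0], [337.0, 454.0], [611.0, 479.0], [335.0, 496.0]]
base [ 505.61804326  -89.42556451 -163.70074202] 0.5988107584684316
base in jig [-28.7058339   31.22573612] -1.0305612894586034
stand [549.31372222 270.90297375  74.08529961] 0.28948799517606716
[[96.0, 477.0], [681.0, 500.0], [87.0, 487.0], [690.0, 510.0]]
red [495.53698825 283.91142237  26.03368772  73.91699266] 0.32278742980311087 in stand [-2.23605353 55.28251908] board z there 30.647313335282195
cov [603.28754763 254.02213053  32.20871602  73.87786649] 0.35905489506763477 in stand [ -1.43387236 -56.5338899 ] board z there 31.021376556338346
```

```bash
python3 - <<'E'
from h import *
w2=dict(np.load("pics/w2.npz"));t=camera_model("top");s=camera_model("scene")
ft=np.load("pics/top0.npy");fs=np.load("pics/scene0.npy")
bx={"red":[(122,172,166,212),(140,210,182,242)],"cov":[(136,138,178,178),(140,184,178,212)]}
W={"red":[[238.72,119.71],[238.27,166.74],[193.63,164.64],[187.29,117.77]],"cov":[[324.44,123.07],[313.57,169.98],[268.49,168.18],[272.79,120.6]]}
q=np.array([(38,-34,6),(-38,-34,6),(-38,34,6),(38,34,6)],float)
x0={"red":[495.5,283.9,29,74.],"cov":[603.3,254,29,74.]}
O={}
for n in W:
    O[n]=[(w2,np.array(W[n]))]
    for m,f,b in((t,ft,bx[n][0]),(s,fs,bx[n][1])):
        try:
            Q=quad(f,b,"cu"if n=="cov" else "red");P=proj(m,tilt(x0[n],q));o=[int(np.argmin(np.linalg.norm(Q-p,axis=1))) for p in P]
            print(n,Q[o].round(1).tolist(),P.round(1).tolist());O[n].append((m,Q[o]))
        except Exception as e:print(n,"fail",e)
    for sub in(O[n],O[n][1:],O[n][:2],O[n][::2]):
        r=least_squares(lambda p:np.concatenate([(proj(m,tilt(p,q))-Q).ravel() for m,Q in sub]),x0[n]);print(r.x.round(2),np.sqrt(np.mean(r.fun**2)).round(2))
E
```

```text
red [[135.4, 177.6], [159.5, 186.3], [151.9, 206.8], [127.2, 198.3]] [[135.3, 177.2], [160.4, 186.4], [152.4, 207.9], [126.7, 199.1]]
red [[145.9, 214.5], [171.5, 218.2], [173.2, 235.4], [146.5, 232.5]] [[145.5, 215.5], [171.8, 219.1], [173.5, 236.8], [146.1, 233.6]]
[496.46 283.97  31.15  73.99] 0.51
[496.09 283.16  32.46  74.2 ] 0.47
[496.19 284.21  29.16  73.94] 0.49
[496.5  283.99  31.41  73.97] 0.47
cov [[148.5, 142.7], [172.5, 152.5], [164.9, 172.5], [140.6, 163.1]] [[148.5, 142.5], [172.7, 152.3], [165.1, 172.8], [140.4, 163.4]]
cov [[144.9, 188.2], [169.2, 192.3], [170.6, 207.7], [144.8, 204.0]] [[144.4, 189.0], [168.9, 193.2], [170.4, 208.5], [144.9, 204.7]]
[603.32 253.66  31.24  73.83] 0.31
[602.33 253.06  32.56  73.71] 0.2
[603.41 253.76  30.48  73.86] 0.32
[603.35 253.73  31.61  73.83] 0.33
```

```bash
python3 -c "
from h import *
tool((493.2,273.1,130),74)"
```

```text
shift m [ 0.0219 -0.0554  0.1293] yaw rad 0.0419 t 2.7
```

```bash
python3 -m crank '[{"grip":0.0912,"x":0.0055,"y":-0.0139,"z":0.032,"yaw":0.01},{"grip":0.0912,"x":0.011,"y":-0.0277,"z":0.065,"yaw":0.02},{"grip":0.0912,"x":0.0164,"y":-0.0416,"z":0.097,"yaw":0.03},{"grip":0.0912,"x":0.0219,"y":-0.0554,"z":0.129,"yaw":0.042},{"grip":0.0912,"x":0.0219,"y":-0.0554,"z":0.129,"yaw":0.042}]'
python3 -c "
from h import *
f,m=snap('wrist','w3')
tool((493.2,273.1,47),74)
cv2.imwrite('pics/w3.png',cv2.resize(f[:,:,::-1],(800,600)))"
```

```text
time_s: 3.12
ee_pos: [487.2, 272.5, 124.4]
ee_rot: [-179.4, 0.5, 74.2]
force: [-1.6, -1.2, -0.1]
gripper_width: 91.3
gripper_force: 0.0
shift m [0.0011 0.003  0.0807] yaw rad 0.0031 t 3.1667
```

View pics/w3.png

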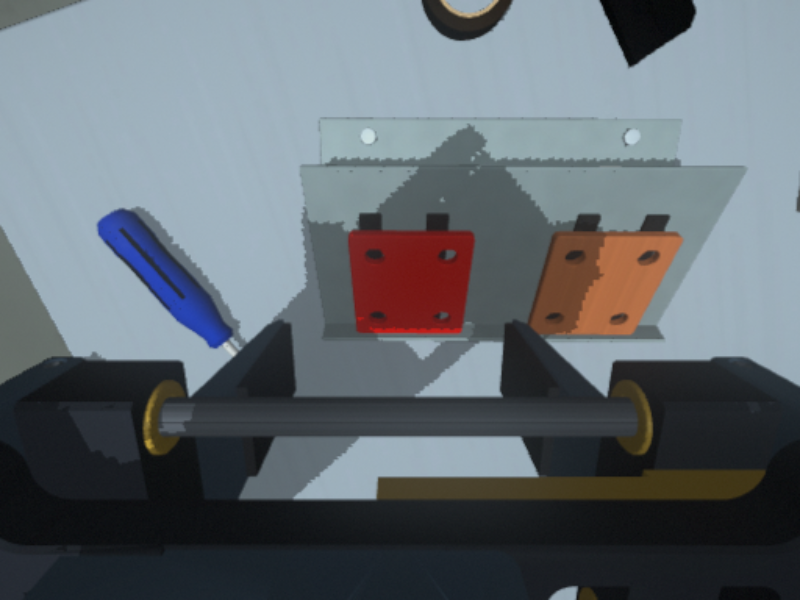

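The red plate sits at (411,282), centred between the fingers, and the copper plate at (610,283). I'll refit both from this closer view.

```bash
python3 - <<'E'
from h import *
w=dict(np.load("pics/w3.npz"));w2=dict(np.load("pics/w2.npz"));f=w["f"]
q=np.array([(38,-34,6),(-38,-34,6),(-38,34,6),(38,34,6)],float)
W={"red":[[238.72,119.71],[238.27,166.74],[193.63,164.64],[187.29,117.77]],"cov":[[324.44,123.07],[313.57,169.98],[268.49,168.18],[272.79,120.6]]}
for n,b,x0 in(("red",(215,140,312,220),[496.4,284,32,74]),("cov",(332,142,445,220),[603.3,253.7,32,74])):
    Q=quad(f,b,"cu" if n=="cov" else "red");P=proj(w,tilt(x0,q));o=[int(np.argmin(np.linalg.norm(Q-p,axis=1))) for p in P]
    print(Q[o].round(1).tolist(),P.round(1).tolist())
    for S in([(w,Q[o])],[(w,Q[o]),(w2,np.array(W[n]))]):
        r=least_squares(lambda p:np.concatenate([(proj(m,tilt(p,q))-Z).ravel() for m,Z in S]),x0);print(n,r.x.round(2),np.sqrt(np.mean(r.fun**2)).round(2))
s=state();print(s["ee_pos"],s["ee_rot"])
E
```

```text
[[303.4, 147.9], [294.1, 212.4], [228.6, 212.4], [222.7, 148.4]] [[303.0, 149.8], [294.3, 212.0], [227.7, 211.6], [221.6, 149.5]]
red [497.11 284.65  33.26  74.17] 0.77
red [496.93 284.42  32.39  74.07] 0.68
[[439.2, 148.0], [404.0, 213.7], [335.8, 213.0], [354.4, 148.1]] [[437.2, 150.0], [403.7, 212.4], [336.6, 212.0], [355.0, 149.7]]
cov [600.41 257.08  40.03  73.97] 0.4
cov [602.28 255.27  36.    73.89] 0.72
[490.5365926  273.15772987 127.68342056] [-179.71134987    0.29853582   74.17955543]
```

```bash
python3 -m crank '[{"grip":0.0912,"x":0.0,"y":0.0,"z":0.025,"yaw":0},{"grip":0.0912,"x":0.0,"y":0.0,"z":0.05,"yaw":0},{"grip":0.0912,"x":0.0,"y":0.0,"z":0.07,"yaw":0},{"grip":0.0912,"x":0.0,"y":0.0,"z":0.081,"yaw":0},{"grip":0.0912,"x":0.0,"y":0.0,"z":0.081,"yaw":0}]'
python3 -m crank '[{"grip":0.07,"x":0.0,"y":0.0,"z":0,"yaw":0},{"grip":0.06,"x":0.0,"y":0.0,"z":0,"yaw":0},{"grip":0.06,"x":0.0,"y":0.0,"z":0,"yaw":0},{"grip":0.06,"x":0,"y":0.0,"z":0,"yaw":0},{"grip":0.06,"x":0,"y":0.0,"z":0,"yaw":0}]' 12
```

```text
time_s: 3.58
ee_pos: [495.0, 274.4, 49.8]
ee_rot: [179.9, -0.1, 74.1]
force: [-0.6, -0.4, 0.7]
gripper_width: 91.2
gripper_force: 0.1
time_s: 4.0
ee_pos: [493.9, 274.8, 49.9]
ee_rot: [179.9, -0.1, 74.1]
force: [1.1, -0.5, 3.3]
gripper_width: 67.3
gripper_force: 12.0
```

```bash
python3 -m crank '[{"grip":0.06,"x":0.0,"y":0.0,"z":-0.02,"yaw":0},{"grip":0.06,"x":0.0,"y":0.0,"z":-0.055,"yaw":0},{"grip":0.06,"x":0.0,"y":0.0,"z":-0.09,"yaw":0},{"grip":0.06,"x":0,"y":0.0,"z":-0.125,"yaw":0},{"grip":0.06,"x":0,"y":0.0,"z":-0.155,"yaw":0}]'
python3 -c "
from h import *
tool((509.4,-102.5,210),106.3)"
```

```text
time_s: 4.42
ee_pos: [493.1, 274.7, 206.4]
ee_rot: [179.9, -0.1, 74.1]
force: [0.2, 0.5, -0.4]
gripper_width: 67.9
gripper_force: 12.0
shift m [-0.3584  0.1187 -0.0038] yaw rad -0.5613 t 4.4167
```

```bash
python3 -m crank '[{"grip":0.06,"x":-0.03,"y":0.01,"z":0,"yaw":0},{"grip":0.06,"x":-0.065,"y":0.0215,"z":0,"yaw":0},{"grip":0.06,"x":-0.101,"y":0.0335,"z":0,"yaw":0},{"grip":0.06,"x":-0.137,"y":0.0455,"z":0,"yaw":0},{"grip":0.06,"x":-0.173,"y":0.0575,"z":0,"yaw":0}]'
python3 -m crank '[{"grip":0.06,"x":-0.038,"y":0.0125,"z":0,"yaw":-0.112},{"grip":0.06,"x":-0.076,"y":0.025,"z":0,"yaw":-0.224},{"grip":0.06,"x":-0.114,"y":0.0375,"z":0,"yaw":-0.336},{"grip":0.06,"x":-0.152,"y":0.05,"z":0,"yaw":-0.448},{"grip":0.06,"x":-0.184,"y":0.061,"z":0,"yaw":-0.561}]'
python3 -m crank '[{"grip":0.06,"x":0,"y":0,"z":0.02,"yaw":0},{"grip":0.06,"x":0,"y":0,"z":0.05,"yaw":0},{"grip":0.06,"x":0,"y":0,"z":0.05,"yaw":0},{"grip":0.06,"x":0,"y":0,"z":0.05,"yaw":0},{"grip":0.06,"x":0,"y":0,"z":0.05,"yaw":0}]'
python3 - <<'E'
from h import *
f,m=snap("wrist","w4");tool((509.4,-102.5,62),106.3)
cv2.imwrite('pics/w4.png',cv2.resize(f[:,:,::-1],(800,600)))
E
```

```text
time_s: 4.83
ee_pos: [500.6, 91.0, 204.1]
ee_rot: [180.0, 0.0, 74.2]
force: [0.8, 0.0, -0.4]
gripper_width: 67.8
gripper_force: 12.0
time_s: 5.25
ee_pos: [508.9, -98.1, 204.0]
ee_rot: [180.0, -0.0, 105.8]
force: [-0.0, -0.9, -0.8]
gripper_width: 67.4
gripper_force: 12.0
time_s: 5.67
ee_pos: [510.1, -96.2, 155.0]
ee_rot: [179.9, 0.0, 105.5]
force: [-0.1, 0.1, -0.5]
gripper_width: 67.6
gripper_force: 12.0
shift m [-0.0057 -0.0029  0.0934] yaw rad -0.0134 t 5.7167
```

View pics/w4.png

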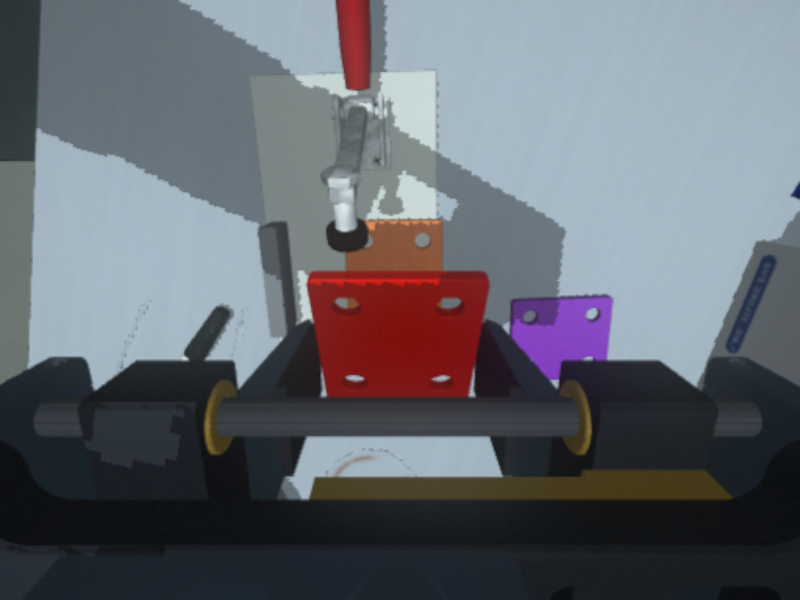

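The red plate hangs centred in the fingers at (398,330). The base plate's far edge shows at (346–443,220). The clamp foot at (347,235) is clear. I'll check the jig and base poses in this view numerically.

```bash
python3 - <<'E'
from h import *
w=dict(np.load("pics/w4.npz"));w1=dict(np.load("pics/w1.npz"))
pj=[468.9,-68.2,-162.67];pb=[505.6,-89.4,-163.7]
k=1.5625
print("base",(proj(w,T(pb,[(-34,-38,20),(34,-38,20)]))*k).round(0).tolist(),"obs right-far (443,220)")
print("jig",(proj(w,T(pj,[(-60,-100,14),(60,-100,14),(44,-8,44),(44,-8,30),(56,-8,44),(56,-8,30)]))*k).round(0).tolist(),"obs (436,70),(250,77) fence (285,222)?,(262,225)")
cr=lambda u,s,o:(np.array(u,float)+.5)/s-.5+o
J=cr([(38,30),(755,100),(47,458)],4.57,[130,55])
J4=np.array([(436,70),(250,77)])/k-.2
print(fit([(w1,[(-60,-100,14),(-60,100,14),(60,-100,14)],J),(w,[(-60,-100,14),(60,-100,14)],J4)],pj))
B=np.array([[272.25,72.32],[265.53,126.81],[208.99,120.32],[212.11,65.12]])
print(fit([(w1,[(-34,38,20),(34,38,20),(34,-38,20),(-34,-38,20)],B),(w,[(-34,-38,20)],np.array([(443,220)])/k-.2)],pb))
tool((509.4,-102.5,62),106.3)
# red plate pose
q=[(38,-34,6),(38,34,6)];P=np.array([(489,272),(308,272)])/k-.2
s=state();a=np.radians(106);u=np.array([np.cos(a),np.sin(a)])
z0=np.array([*(s["ee_pos"][:2]+8.8*u),s["ee_pos"][2]-17])
r=least_squares(lambda v:np.r_[(proj(w,tilt([z0[0]+v[0],z0[1]+v[1],z0[2],105.6+v[2]],q))-P).ravel()],[0,0,0]);v=r.x
print("held off along/perp/yaw vs expected",v[:2]@u,v[:2]@[-u[1],u[0]],v[2],r.cost)
E
```

```text
base [[442.0, 219.0], [343.0, 221.0]] obs right-far (443,220)
jig [[436.0, 69.0], [247.0, 75.0], [275.0, 227.0], [281.0, 224.0], [256.0, 227.0], [263.0, 224.0]] obs (436,70),(250,77) fence (285,222)?,(262,225)
(array([ 469.44646329,  -68.41884861, -162.69991998]), np.float64(0.8174699675006233))
(array([ 505.66217677,  -89.44672991, -163.75556078]), np.float64(0.5384947938679314))
shift m [-0.0057 -0.0029  0.0934] yaw rad -0.0134 t 5.7167
held off along/perp/yaw vs expected 3.033666386432355 -0.20141345255952503 -0.08097906325782549 2.2871957096114834
```

```bash
python3 -m crank '[{"grip":0.06,"x":-0.003,"y":-0.0015,"z":0.025,"yaw":-0.006},{"grip":0.06,"x":-0.0057,"y":-0.0029,"z":0.06,"yaw":-0.013},{"grip":0.06,"x":-0.0057,"y":-0.0029,"z":0.093,"yaw":-0.013},{"grip":0.06,"x":-0.0057,"y":-0.0029,"z":0.093,"yaw":-0.013},{"grip":0.06,"x":-0.0057,"y":-0.0029,"z":0.093,"yaw":-0.013}]' 6
python3 -m crank '[{"grip":0.06,"x":0,"y":0,"z":0.004,"yaw":0},{"grip":0.06,"x":0,"y":0,"z":0.008,"yaw":0},{"grip":0.06,"x":0,"y":0,"z":0.01,"yaw":0},{"grip":0.06,"x":0,"y":0,"z":0.01,"yaw":0},{"grip":0.06,"x":0,"y":0,"z":0.01,"yaw":0}]' 6
```

```text
time_s: 6.13
ee_pos: [508.2, -102.2, 61.3]
ee_rot: [-179.9, -0.0, 106.3]
force: [0.0, 0.0, -0.3]
gripper_width: 67.8
gripper_force: 6.0
time_s: 6.55
ee_pos: [508.6, -102.8, 51.6]
ee_rot: [179.9, 0.1, 106.2]
force: [-0.3, -0.1, -0.4]
gripper_width: 67.9
gripper_force: 6.0
```

```bash
python3 -m crank '[{"grip":0.06,"x":0.001,"y":0,"z":0.003,"yaw":0},{"grip":0.06,"x":0.0015,"y":0,"z":0.005,"yaw":0},{"grip":0.06,"x":0.002,"y":0,"z":0.007,"yaw":0},{"grip":0.06,"x":0.002,"y":0,"z":0.007,"yaw":0},{"grip":0.06,"x":0.002,"y":0,"z":0.007,"yaw":0}]' 6
python3 -m crank '[{"grip":0.06,"x":0.001,"y":0,"z":0.003,"yaw":0},{"grip":0.06,"x":0.0015,"y":0,"z":0.005,"yaw":0},{"grip":0.06,"x":0.002,"y":0,"z":0.007,"yaw":0},{"grip":0.06,"x":0.002,"y":0,"z":0.007,"yaw":0},{"grip":0.06,"x":0.002,"y":0,"z":0.007,"yaw":0}]' 4
python3 -c "
from h import *
f,m=snap('wrist','w5')
Q=quad(f,(190,165,325,250),'red');print(Q.round(1).tolist())"
```

```text
time_s: 6.97
ee_pos: [507.6, -100.7, 43.8]
ee_rot: [-180.0, 0.0, 106.2]
force: [1.1, -0.3, 0.1]
gripper_width: 68.0
gripper_force: 6.0
time_s: 7.38
ee_pos: [506.7, -98.7, 36.6]
ee_rot: [-179.9, -0.0, 106.2]
force: [0.2, 0.7, -0.9]
gripper_width: 68.2
gripper_force: 4.0
[[307.5, 164.6], [304.1, 249.4], [206.1, 249.4], [200.4, 164.6]]
```

```bash
python3 - <<'E'
from h import *
for n in("w4","w5"):
    f=np.load(f"pics/{n}.npz")["f"];h=cv2.cvtColor(f,cv2.COLOR_RGB2HSV)
    m=((h[...,1]>170)&((h[...,0]<8)|(h[...,0]>172))&(h[...,2]>50));m[:110]=0
    for r in range(110,250,6):
        c=np.where(m[r,150:360])[0]+150
        if len(c)>5:print(n,r,c.min(),c.max(),end=' | ')
    print()
w=dict(np.load("pics/w5.npz"));s=state();p=s["ee_pos"];a=np.radians(106.2);u=np.array([np.cos(a),np.sin(a)])
for t in(0,12,25):print(t,proj(w,tilt([*(p[:2]+10*u),p[2]-17,106.2],[(38,-34,6),(38,34,6),(38,-34,0),(38,34,0)],t)).round(1).tolist())
E
```

```text
w4 176 198 310 | w4 182 197 312 | w4 188 198 310 | w4 194 199 309 | w4 200 200 308 | w4 206 201 307 | w4 212 202 307 | w4 218 203 306 | w4 224 204 305 | w4 230 205 304 | w4 236 207 301 | w4 242 208 300 | w4 248 209 299 | 
w5 164 204 297 | w5 170 201 307 | w5 176 201 307 | w5 182 202 307 | w5 188 202 306 | w5 194 210 306 | w5 200 216 306 | w5 206 218 305 | w5 212 219 306 | w5 218 220 305 | w5 224 220 305 | w5 230 220 305 | w5 236 218 304 | w5 242 215 304 | w5 248 210 303 | 
0 [[308.5, 161.2], [199.5, 161.1], [306.7, 159.4], [201.3, 159.3]]
12 [[310.8, 167.1], [197.2, 167.0], [309.0, 163.1], [199.0, 163.0]]
25 [[313.0, 176.8], [194.9, 176.7], [311.4, 170.4], [196.6, 170.3]]
```

The plate has pivoted almost flat on the base plate. Next I release it, lift clear and look.

```bash
python3 -m crank '[{"grip":0.078,"x":0,"y":0,"z":0,"yaw":0},{"grip":0.078,"x":0,"y":0,"z":0,"yaw":0},{"grip":0.078,"x":0,"y":0,"z":-0.01,"yaw":0},{"grip":0.085,"x":0,"y":0,"z":-0.045,"yaw":0},{"grip":0.09,"x":0,"y":0,"z":-0.085,"yaw":0}]'
python3 -m crank '[{"grip":0.09,"x":0,"y":0,"z":-0.035,"yaw":0},{"grip":0.09,"x":0,"y":0,"z":-0.07,"yaw":0},{"grip":0.09,"x":0,"y":0,"z":-0.085,"yaw":0},{"grip":0.09,"x":0,"y":0,"z":-0.085,"yaw":0},{"grip":0.09,"x":0,"y":0,"z":-0.085,"yaw":0}]'
python3 - <<'E'
from h import *
f,m=snap("wrist","w6")
h=cv2.cvtColor(f,cv2.COLOR_RGB2HSV)
r=((h[...,1]>170)&((h[...,0]<8)|(h[...,0]>172))&(h[...,2]>50))
c=((h[...,1]>95)&(h[...,0]>7)&(h[...,0]<20)&(h[...,2]>50))
for y in range(110,250,7):
    a=np.where(r[y,180:330])[0]+180;b=np.where(c[y,180:330])[0]+180
    print(y,(a.min(),a.max(),len(a)) if len(a) else "",(b.min(),b.max(),len(b)) if len(b) else "")
k=proj(m,T([505.66,-89.45,-163.75],[(-34,-38,26),(34,-38,26),(34,38,26),(-34,38,26)]));print("ideal red",k.round(1).tolist())
tool((602.3-.4-2.8,255-1.2-9.6,210),74)
E
```

```text
time_s: 7.85
ee_pos: [505.2, -98.4, 121.6]
ee_rot: [-179.7, -0.2, 106.2]
force: [1.6, -0.3, -0.1]
gripper_width: 88.2
gripper_force: 0.0
time_s: 8.27
ee_pos: [507.1, -98.8, 208.0]
ee_rot: [179.9, 0.1, 106.2]
force: [-0.2, -0.9, -0.9]
gripper_width: 90.2
gripper_force: 0.0
110  
117  
124  
131  
138 (np.int64(245), np.int64(281), 37) 
145 (np.int64(243), np.int64(280), 29) 
152 (np.int64(228), np.int64(280), 53) 
159 (np.int64(228), np.int64(280), 53) 
166 (np.int64(228), np.int64(280), 53) 
173 (np.int64(228), np.int64(279), 52) 
180 (np.int64(228), np.int64(279), 40) 
187 (np.int64(229), np.int64(279), 39) 
194  
201  
208  
215  
222  
229  
236  
243  
ideal red [[282.6, 134.8], [227.1, 134.8], [228.8, 193.7], [280.8, 193.7]]
shift m [ 0.3033  0.1849 -0.0035] yaw rad 0.5625 t 8.3167
```

```bash
python3 -m crank '[{"grip":0.0912,"x":0.0303,"y":0.0186,"z":0,"yaw":0},{"grip":0.0912,"x":0.0606,"y":0.0372,"z":0,"yaw":0},{"grip":0.0912,"x":0.0909,"y":0.0557,"z":0,"yaw":0},{"grip":0.0912,"x":0.1212,"y":0.0743,"z":0,"yaw":0},{"grip":0.0912,"x":0.1515,"y":0.0929,"z":0,"yaw":0}]'
python3 -m crank '[{"grip":0.0912,"x":0.0303,"y":0.0186,"z":0,"yaw":0.1125},{"grip":0.0912,"x":0.0606,"y":0.0372,"z":0,"yaw":0.225},{"grip":0.0912,"x":0.0909,"y":0.0557,"z":0,"yaw":0.3375},{"grip":0.0912,"x":0.1212,"y":0.0743,"z":0,"yaw":0.45},{"grip":0.0912,"x":0.1515,"y":0.0929,"z":0,"yaw":0.5625}]'
python3 -m crank '[{"grip":0.0912,"x":0,"y":0,"z":0.03,"yaw":0},{"grip":0.0912,"x":0,"y":0,"z":0.06,"yaw":0},{"grip":0.0912,"x":0,"y":0,"z":0.075,"yaw":0},{"grip":0.0912,"x":0,"y":0,"z":0.075,"yaw":0},{"grip":0.0912,"x":0,"y":0,"z":0.075,"yaw":0}]'
python3 - <<'E'
from h import *
f,w=snap("wrist","w7");tool((600,244.1,49.5),74)
w2=dict(np.load("pics/w2.npz"))
q=np.array([(38,-34,6),(-38,-34,6),(-38,34,6),(38,34,6)],float);x0=[603,254.3,33,74]
P=proj(w,tilt(x0,q));lo=P.min(0)-12;hi=P.max(0)+12
Q=quad(f,(int(lo[0]),int(lo[1]),int(hi[0]),int(hi[1])),"cu");o=[int(np.argmin(np.linalg.norm(Q-p,axis=1))) for p in P]
print(Q[o].round(1).tolist(),P.round(1).tolist())
V=np.array([[324.44,123.07],[313.57,169.98],[268.49,168.18],[272.79,120.6]])
for S in([(w,Q[o])],[(w,Q[o]),(w2,V)]):
    r=least_squares(lambda p:np.concatenate([(proj(m,tilt(p,q))-Z).ravel() for m,Z in S]),x0);print(r.x.round(2),np.sqrt(np.mean(r.fun**2)).round(2))
E
```

```text
time_s: 8.73
ee_pos: [552.8, 74.0, 204.6]
ee_rot: [-179.7, -0.0, 106.2]
force: [0.8, -0.2, 0.1]
gripper_width: 91.0
gripper_force: 0.0
time_s: 9.15
ee_pos: [599.8, 245.4, 204.2]
ee_rot: [-179.8, 0.2, 73.7]
force: [0.3, 0.1, -0.4]
gripper_width: 91.6
gripper_force: 0.0
time_s: 9.57
ee_pos: [599.5, 243.6, 129.4]
ee_rot: [-179.8, 0.2, 74.0]
force: [0.4, 0.5, 0.6]
gripper_width: 91.2
gripper_force: 0.0
shift m [ 0.0001 -0.0006  0.0818] yaw rad -0.0002 t 9.6167
[[295.3, 151.1], [287.7, 214.4], [223.1, 214.4], [215.9, 151.0]] [[295.2, 152.1], [288.0, 213.0], [222.5, 212.9], [215.5, 152.0]]
[603.36 254.92  36.01  74.  ] 0.77
[603.18 254.55  34.77  73.96] 0.63
```

```bash
python3 -m crank '[{"grip":0.0912,"x":0,"y":0,"z":0.03,"yaw":0},{"grip":0.0912,"x":0,"y":0,"z":0.06,"yaw":0},{"grip":0.0912,"x":0,"y":0,"z":0.08,"yaw":0},{"grip":0.0912,"x":0,"y":0,"z":0.08,"yaw":0},{"grip":0.0912,"x":0,"y":0,"z":0.08,"yaw":0}]'
python3 -m crank '[{"grip":0.07,"x":0.0,"y":0.0,"z":0,"yaw":0},{"grip":0.06,"x":0.0,"y":0.0,"z":0,"yaw":0},{"grip":0.06,"x":0.0,"y":0.0,"z":0,"yaw":0},{"grip":0.06,"x":0,"y":0.0,"z":0,"yaw":0},{"grip":0.06,"x":0,"y":0.0,"z":0,"yaw":0}]' 16
python3 -m crank '[{"grip":0.06,"x":0.0,"y":0.0,"z":-0.015,"yaw":0},{"grip":0.06,"x":0.0,"y":0.0,"z":-0.045,"yaw":0},{"grip":0.06,"x":0.0,"y":0.0,"z":-0.08,"yaw":0},{"grip":0.06,"x":0,"y":0.0,"z":-0.12,"yaw":0},{"grip":0.06,"x":0,"y":0.0,"z":-0.155,"yaw":0}]' 16
python3 - <<'E'
from h import *
f,w=snap("wrist","w8");s=state();p=s["ee_pos"];print(p,s["force"])
tool((509.4,-102.5,210),106.3)
h=cv2.cvtColor(f,cv2.COLOR_RGB2HSV);c=((h[...,1]>95)&(h[...,0]>5)&(h[...,0]<20)&(h[...,2]>50))
for y in range(140,250,6):
    b=np.where(c[y,180:330])[0]+180
    if len(b):print(y,b.min(),b.max(),end=" | ")
a=np.radians(74);u=np.array([np.cos(a),np.sin(a)])
for t in(10,25,40):print(t,proj(w,tilt([*(p[:2]+10*u),p[2]-17,74],[(38,-34,6),(38,34,6)],t)).round(1).tolist())
E
```

```text
time_s: 10.03
ee_pos: [601.4, 244.0, 53.0]
ee_rot: [180.0, -0.0, 74.0]
force: [-0.3, 1.0, 0.9]
gripper_width: 91.0
gripper_force: 0.0
time_s: 10.45
ee_pos: [601.0, 244.3, 53.1]
ee_rot: [179.9, -0.1, 74.0]
force: [-1.0, 0.1, 5.1]
gripper_width: 66.7
gripper_force: 16.0
time_s: 10.87
ee_pos: [600.4, 243.8, 208.6]
ee_rot: [-180.0, 0.0, 74.0]
force: [1.5, 0.4, -2.6]
gripper_width: 67.3
gripper_force: 16.0
[603.90957466 245.30034246 217.0384308 ] [2.87490764 1.41580726 3.07994987]
shift m [-0.3604  0.0049  0.004 ] yaw rad -0.5636 t 10.9167
176 199 309 | 182 198 310 | 188 199 309 | 194 200 308 | 200 201 307 | 206 202 306 | 212 203 305 | 218 204 304 | 224 205 303 | 230 207 301 | 236 208 300 | 242 209 299 | 248 210 298 | 10 [[319.5, 164.9], [200.2, 164.9]]
25 [[322.7, 176.4], [197.6, 176.4]]
40 [[325.3, 192.2], [195.4, 192.2]]
```

```bash
python3 -m crank '[{"grip":0.06,"x":-0.03,"y":0.001,"z":0,"yaw":0},{"grip":0.06,"x":-0.065,"y":0.002,"z":0,"yaw":0},{"grip":0.06,"x":-0.101,"y":0.003,"z":0,"yaw":0},{"grip":0.06,"x":-0.137,"y":0.0035,"z":0,"yaw":0},{"grip":0.06,"x":-0.173,"y":0.004,"z":0,"yaw":0}]'
python3 -m crank '[{"grip":0.06,"x":-0.038,"y":0.001,"z":0,"yaw":-0.112},{"grip":0.06,"x":-0.076,"y":0.002,"z":0,"yaw":-0.224},{"grip":0.06,"x":-0.114,"y":0.003,"z":0,"yaw":-0.336},{"grip":0.06,"x":-0.152,"y":0.004,"z":0,"yaw":-0.448},{"grip":0.06,"x":-0.185,"y":0.004,"z":0,"yaw":-0.563}]'
python3 -m crank '[{"grip":0.06,"x":0,"y":0,"z":0.02,"yaw":0},{"grip":0.06,"x":0,"y":0,"z":0.05,"yaw":0},{"grip":0.06,"x":0,"y":0,"z":0.08,"yaw":0},{"grip":0.06,"x":0,"y":0,"z":0.08,"yaw":0},{"grip":0.06,"x":0,"y":0,"z":0.08,"yaw":0}]'
python3 -m crank '[{"grip":0.06,"x":0,"y":0,"z":0,"yaw":0},{"grip":0.06,"x":0,"y":0,"z":0,"yaw":0},{"grip":0.06,"x":0,"y":0,"z":0,"yaw":0},{"grip":0.06,"x":0,"y":0,"z":0,"yaw":0},{"grip":0.06,"x":0,"y":0,"z":0,"yaw":0}]'
python3 -c "
from h import *
tool((509.4,-102.5,72),106.3)"
```

```text
time_s: 11.33
ee_pos: [555.8, 75.2, 206.3]
ee_rot: [-180.0, 0.0, 74.0]
force: [0.6, -0.1, -2.6]
gripper_width: 67.1
gripper_force: 16.0
time_s: 11.75
ee_pos: [508.5, -104.4, 206.5]
ee_rot: [-179.9, 0.0, 106.6]
force: [0.9, -0.4, -1.9]
gripper_width: 67.3
gripper_force: 16.0
time_s: 12.17
ee_pos: [508.5, -102.1, 125.8]
ee_rot: [-179.8, -0.1, 106.3]
force: [0.9, -0.6, -0.7]
gripper_width: 67.3
gripper_force: 16.0
time_s: 12.58
ee_pos: [510.2, -102.3, 127.8]
ee_rot: [179.9, 0.1, 106.3]
force: [0.1, -0.1, -2.7]
gripper_width: 67.1
gripper_force: 16.0
shift m [ 0.0001 -0.0009  0.0558] yaw rad -0.0005 t 12.5833
```

```bash
python3 -m crank '[{"grip":0.06,"x":0,"y":0,"z":0.02,"yaw":0},{"grip":0.06,"x":0,"y":0,"z":0.045,"yaw":0},{"grip":0.06,"x":0,"y":0,"z":0.06,"yaw":0},{"grip":0.06,"x":0,"y":0,"z":0.06,"yaw":0},{"grip":0.06,"x":0,"y":0,"z":0.06,"yaw":0}]' 10
python3 -m crank '[{"grip":0.06,"x":0,"y":0,"z":0.003,"yaw":0},{"grip":0.06,"x":0,"y":0,"z":0.006,"yaw":0},{"grip":0.06,"x":0,"y":0,"z":0.008,"yaw":0},{"grip":0.06,"x":0,"y":0,"z":0.008,"yaw":0},{"grip":0.06,"x":0,"y":0,"z":0.008,"yaw":0}]' 8
python3 -m crank '[{"grip":0.06,"x":0.001,"y":0,"z":0.003,"yaw":0},{"grip":0.06,"x":0.0015,"y":0,"z":0.005,"yaw":0},{"grip":0.06,"x":0.002,"y":0,"z":0.007,"yaw":0},{"grip":0.06,"x":0.002,"y":0,"z":0.007,"yaw":0},{"grip":0.06,"x":0.002,"y":0,"z":0.007,"yaw":0}]' 6
python3 -m crank '[{"grip":0.06,"x":0.001,"y":0,"z":0.003,"yaw":0},{"grip":0.06,"x":0.0015,"y":0,"z":0.005,"yaw":0},{"grip":0.06,"x":0.002,"y":0,"z":0.007,"yaw":0},{"grip":0.06,"x":0.002,"y":0,"z":0.007,"yaw":0},{"grip":0.06,"x":0.002,"y":0,"z":0.007,"yaw":0}]' 5
cat > edge.py <<'E'
from h import *
import sys
f,w=snap("wrist",sys.argv[1]);s=state();p=s["ee_pos"]
h=cv2.cvtColor(f,cv2.COLOR_RGB2HSV);c=((h[...,1]>95)&(h[...,0]>5)&(h[...,0]<20)&(h[...,2]>50))
for y in range(130,200,3):
    b=np.where(c[y,180:330])[0]+180
    if len(b):print(y,b.min(),b.max(),len(b),end=" | ")
a=np.radians(s["ee_rot"][2]);u=np.array([np.cos(a),np.sin(a)])
for t in(0,12,25):print(t,proj(w,tilt([*(p[:2]+9*u),p[2]-19,s["ee_rot"][2]],[(38,-34,6),(38,34,6)],t)).round(1).tolist())
E
python3 edge.py w9
```

```text
time_s: 13.0
ee_pos: [509.6, -102.2, 66.9]
ee_rot: [-179.9, -0.0, 106.3]
force: [-0.2, -0.1, -1.9]
gripper_width: 67.4
gripper_force: 10.0
time_s: 13.42
ee_pos: [510.2, -102.4, 59.4]
ee_rot: [179.9, 0.0, 106.3]
force: [0.8, -0.7, -1.9]
gripper_width: 67.7
gripper_force: 8.0
time_s: 13.83
ee_pos: [509.1, -100.3, 51.8]
ee_rot: [-180.0, -0.0, 106.3]
force: [1.2, 0.5, -1.3]
gripper_width: 67.4
gripper_force: 6.0
time_s: 14.25
ee_pos: [508.4, -98.4, 44.7]
ee_rot: [-180.0, -0.0, 106.3]
force: [-0.5, 0.8, -1.9]
gripper_width: 67.7
gripper_force: 5.0
160 260 302 24 | 163 303 303 1 | 166 204 304 101 | 169 202 306 105 | 172 202 306 105 | 175 202 306 105 | 178 202 306 105 | 181 203 306 84 | 184 208 306 87 | 187 211 306 79 | 190 213 305 67 | 193 215 305 91 | 196 216 305 90 | 199 216 305 90 | 0 [[307.7, 162.1], [200.1, 162.0]]
12 [[309.9, 167.9], [197.9, 167.9]]
25 [[312.1, 177.5], [195.6, 177.5]]
```

```bash
python3 -m crank '[{"grip":0.06,"x":0,"y":0,"z":0.002,"yaw":0},{"grip":0.06,"x":0,"y":0,"z":0.003,"yaw":0},{"grip":0.06,"x":0,"y":0,"z":0.003,"yaw":0},{"grip":0.06,"x":0,"y":0,"z":0.003,"yaw":0},{"grip":0.06,"x":0,"y":0,"z":0.003,"yaw":0}]' 5
python3 edge.py w10
python3 -m crank '[{"grip":0.078,"x":0,"y":0,"z":0,"yaw":0},{"grip":0.078,"x":0,"y":0,"z":0,"yaw":0},{"grip":0.078,"x":0,"y":0,"z":-0.01,"yaw":0},{"grip":0.085,"x":0,"y":0,"z":-0.045,"yaw":0},{"grip":0.09,"x":0,"y":0,"z":-0.085,"yaw":0}]'
python3 -m crank '[{"grip":0.09,"x":-0.01,"y":0,"z":-0.03,"yaw":0},{"grip":0.09,"x":-0.03,"y":0,"z":-0.06,"yaw":0},{"grip":0.09,"x":-0.05,"y":0,"z":-0.085,"yaw":0},{"grip":0.09,"x":-0.05,"y":0,"z":-0.085,"yaw":0},{"grip":0.09,"x":-0.05,"y":0,"z":-0.085,"yaw":0}]'
python3 - <<'E'
from h import *
f,m=snap("wrist","w11");print(state()["ee_pos"])
cv2.imwrite('pics/c3.png',cv2.resize(f[30:240,150:400,::-1],None,fx=2.8,fy=2.8,interpolation=cv2.INTER_CUBIC))
E
```

```text
time_s: 14.72
ee_pos: [508.4, -98.6, 42.4]
ee_rot: [-180.0, 0.0, 106.3]
force: [-2.5, -0.4, 5.1]
gripper_width: 68.1
gripper_force: 5.0
160 207 303 93 | 163 304 304 1 | 166 204 304 101 | 169 201 307 107 | 172 201 307 107 | 175 201 307 107 | 178 201 307 107 | 181 201 307 87 | 184 204 306 87 | 187 208 306 85 | 190 211 306 67 | 193 212 306 81 | 196 214 306 93 | 199 214 306 93 | 0 [[307.8, 162.1], [200.2, 162.0]]
12 [[310.0, 167.9], [197.9, 167.9]]
25 [[312.2, 177.5], [195.7, 177.5]]
time_s: 15.18
ee_pos: [507.0, -98.0, 126.3]
ee_rot: [-179.7, -0.2, 106.3]
force: [1.6, -0.8, 0.3]
gripper_width: 87.9
gripper_force: 0.0
time_s: 15.6
ee_pos: [523.5, -147.3, 213.8]
ee_rot: [179.8, 0.1, 106.2]
force: [-1.6, 0.8, -0.7]
gripper_width: 90.1
gripper_force: 0.0
[ 522.33206608 -146.38712881  212.1413141 ]
```

View pics/c3.png

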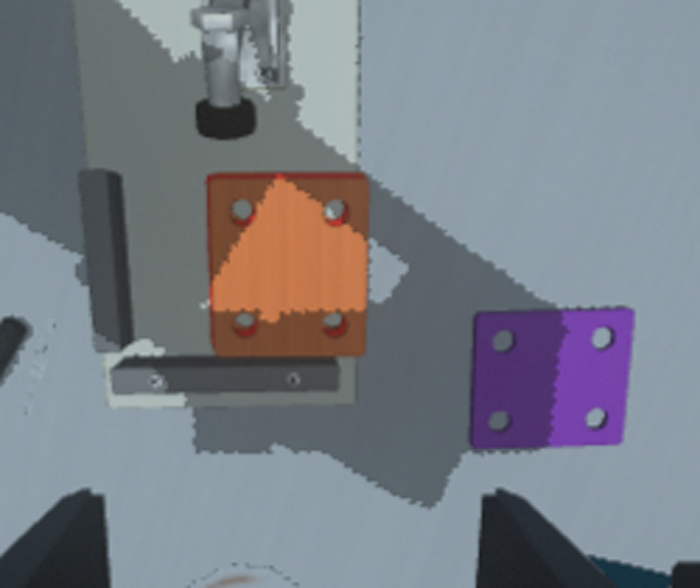

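The stack sits squarely, with cover plate on red on base. The end fence's inner top edge runs (112,361) to (338,358) in the crop, the base's right-end corners are (107,407) and (355,402), and the clamp foot is at (225,118). I'll refit the jig and pile from this view.

```bash
python3 - <<'E'
from h import *
w=dict(np.load("pics/w11.npz"));w1=dict(np.load("pics/w1.npz"));w4=dict(np.load("pics/w4.npz"))
cr=lambda u,s,o:(np.array(u,float)+.5)/s-.5+o
o=cr([(107,407),(355,402)],2.8,[150,30]);of=cr([(112,361),(338,358)],2.8,[150,30])
J1=cr([(38,30),(755,100),(47,458)],4.57,[130,55]);J4=np.array([(436,70),(250,77)])/1.5625-.2
b=(w,[(60,100,14),(-60,100,14)],o);p0=[469,-68,-162.7]
o1=(w1,[(-60,-100,14),(-60,100,14),(60,-100,14)],J1);o4=(w4,[(-60,-100,14),(60,-100,14)],J4)
for h in(30,44):
    F=(w,[(50,74,h),(-50,74,h)],of)
    print(h,*[ (r[0].round(2),round(r[1],2)) for r in(fit([b,F],p0),fit([b,F,o1,o4],p0))])
pj=fit([b,(w,[(50,74,30),(-50,74,30)],of),o1,o4],p0)[0]
Q=quad(w["f"],(215,82,292,166),"cu");print(Q.round(1).tolist())
q=np.array([(-34,-38,32),(34,-38,32),(34,38,32),(-34,38,32)]);P=proj(w,T([505.7,-89.4,-163.7],q));k=[int(np.argmin(np.linalg.norm(Q-x,axis=1))) for x in P]
pc,e=fit([(w,q,Q[k])],[505.7,-89.4,-163.7]);print("cover",pc,e)
a=np.radians(pj[2]);R=np.array([[np.cos(a),-np.sin(a)],[np.sin(a),np.cos(a)]]);print("cover in jig",(pc[:2]-pj[:2])@R,pc[2]-pj[2])
# grip TCP: jig (x_pile, 44)
g=T(pj,[((pc[:2]-pj[:2])@R).tolist()[:1]+[44,0]])[0];print("grip at",g)
tool((g[0],g[1],100),pj[2]+270)
tool((*T(pj,[(-12,44,0)])[0][:2],30),pj[2]+270);print(pj)
E
```

```text
30 (array([ 468.09,  -67.02, -162.8 ]), np.float64(0.54)) (array([ 468.86,  -67.95, -162.9 ]), np.float64(0.89))
44 (array([ 468.52,  -65.46, -162.93]), np.float64(0.64)) (array([ 468.95,  -67.41, -162.82]), np.float64(1.17))
[[281.0, 91.4], [279.8, 156.9], [225.2, 156.9], [223.3, 91.4]]
cover [ 505.66767921  -91.21505752 -163.7148052 ] 0.5118557461393443
cover in jig [-28.34250785  33.06094932] -0.8150007827078696
grip at [ 508.88423692 -101.67051477    0.        ]
shift m [ 0.0467 -0.0005  0.1122] yaw rad -0.0155 t 15.65
shift m [ 0.0464 -0.0168  0.1821] yaw rad -0.0155 t 15.65
[ 468.85677647  -67.94959898 -162.89980442]
```

```bash
python3 -m crank '[{"grip":0.082,"x":0.012,"y":0,"z":0.03,"yaw":-0.005},{"grip":0.082,"x":0.024,"y":0,"z":0.06,"yaw":-0.01},{"grip":0.082,"x":0.036,"y":0,"z":0.09,"yaw":-0.0155},{"grip":0.082,"x":0.0465,"y":-0.0005,"z":0.113,"yaw":-0.0155},{"grip":0.082,"x":0.0465,"y":-0.0005,"z":0.113,"yaw":-0.0155}]'
python3 -m crank '[{"grip":0.082,"x":0,"y":0,"z":0.02,"yaw":0},{"grip":0.082,"x":0,"y":0,"z":0.04,"yaw":0},{"grip":0.082,"x":0,"y":0,"z":0.055,"yaw":0},{"grip":0.082,"x":0,"y":0,"z":0.062,"yaw":0},{"grip":0.082,"x":0,"y":0,"z":0.062,"yaw":0}]'
python3 -c "
from h import *
s=state();print(s['ee_pos'],s['ee_rot'][2],s['gripper_width']);tool((508.9,-101.7,30.5),107.1)"
```

```text
time_s: 16.07
ee_pos: [503.2, -98.8, 93.3]
ee_rot: [-179.3, -0.5, 107.3]
force: [-1.1, 0.3, 0.3]
gripper_width: 81.9
gripper_force: 0.0
time_s: 16.48
ee_pos: [508.3, -101.8, 36.0]
ee_rot: [-179.8, -0.1, 107.2]
force: [-0.6, 0.5, 0.5]
gripper_width: 82.0
gripper_force: 0.0
[ 508.26980621 -101.76399778   35.96780042] 107.15835962653195 82.01874151204085
shift m [-0.0001  0.0006  0.0055] yaw rad 0.001 t 16.4833
```

```bash
python3 -m crank '[{"grip":0.082,"x":0,"y":0,"z":0.003,"yaw":0},{"grip":0.082,"x":0,"y":0,"z":0.005,"yaw":0},{"grip":0.082,"x":0,"y":0,"z":0.005,"yaw":0},{"grip":0.06,"x":0,"y":0,"z":0.005,"yaw":0},{"grip":0.06,"x":0,"y":0,"z":0.005,"yaw":0}]' 20
python3 -m crank '[{"grip":0.06,"x":0,"y":0,"z":0,"yaw":0},{"grip":0.06,"x":0,"y":0,"z":0,"yaw":0},{"grip":0.06,"x":0,"y":0,"z":0,"yaw":0},{"grip":0.06,"x":0,"y":0,"z":0,"yaw":0},{"grip":0.06,"x":0,"y":0,"z":0,"yaw":0}]' 20
python3 -c "
from h import *
tool((*T([468.86,-67.95,-162.9],[(-12,44,0)])[0][:2],30.5),107.1)"
```

```text
time_s: 16.9
ee_pos: [509.4, -102.1, 32.5]
ee_rot: [180.0, 0.0, 107.1]
force: [-1.9, -0.8, -0.4]
gripper_width: 71.7
gripper_force: 1.2
time_s: 17.32
ee_pos: [509.3, -102.1, 32.5]
ee_rot: [180.0, 0.0, 107.1]
force: [-1.6, -1.1, 5.5]
gripper_width: 67.6
gripper_force: 20.0
shift m [ 0.0006 -0.0166  0.002 ] yaw rad 0.0008 t 17.3167
```

```bash
python3 -m crank '[{"grip":0.076,"x":0,"y":0,"z":0,"yaw":0},{"grip":0.076,"x":0,"y":0,"z":0.0015,"yaw":0},{"grip":0.076,"x":0,"y":0,"z":0.003,"yaw":0},{"grip":0.076,"x":0,"y":0,"z":0.003,"yaw":0},{"grip":0.06,"x":0,"y":0,"z":0.003,"yaw":0}]' 20
python3 -m crank '[{"grip":0.06,"x":0,"y":0,"z":0,"yaw":0},{"grip":0.06,"x":0,"y":0,"z":0,"yaw":0},{"grip":0.06,"x":0,"y":0,"z":0,"yaw":0},{"grip":0.06,"x":0,"y":0,"z":0,"yaw":0},{"grip":0.06,"x":0,"y":0,"z":0,"yaw":0}]' 20
```

```text
time_s: 17.73
ee_pos: [509.0, -101.8, 28.6]
ee_rot: [-180.0, -0.0, 107.1]
force: [0.2, 0.1, 0.6]
gripper_width: 71.9
gripper_force: 0.0
time_s: 18.15
ee_pos: [509.0, -101.9, 28.7]
ee_rot: [-180.0, -0.0, 107.1]
force: [1.1, 0.3, -3.9]
gripper_width: 67.8
gripper_force: 19.9
```

Tips are just above the base. Next I move the pile 16.6 mm towards the side fence, then push it into the end fence.

```bash
python3 -m crank '[{"grip":0.06,"x":0,"y":-0.004,"z":0,"yaw":0},{"grip":0.06,"x":0,"y":-0.009,"z":0,"yaw":0},{"grip":0.06,"x":0,"y":-0.014,"z":0,"yaw":0},{"grip":0.06,"x":0,"y":-0.0166,"z":0,"yaw":0},{"grip":0.06,"x":0,"y":-0.0166,"z":0,"yaw":0}]' 20
python3 -m crank '[{"grip":0.06,"x":-0.001,"y":0,"z":0,"yaw":0},{"grip":0.06,"x":-0.002,"y":0,"z":0,"yaw":0},{"grip":0.06,"x":-0.003,"y":0,"z":0,"yaw":0},{"grip":0.06,"x":-0.003,"y":0,"z":0,"yaw":0},{"grip":0.06,"x":-0.003,"y":0,"z":0,"yaw":0}]' 15
python3 -m crank '[{"grip":0.06,"x":-0.001,"y":0,"z":0,"yaw":0},{"grip":0.06,"x":-0.002,"y":0,"z":0,"yaw":0},{"grip":0.06,"x":-0.003,"y":0,"z":0,"yaw":0},{"grip":0.06,"x":-0.003,"y":0,"z":0,"yaw":0},{"grip":0.06,"x":-0.003,"y":0,"z":0,"yaw":0}]' 15
python3 -m crank '[{"grip":0.06,"x":-0.001,"y":0,"z":0,"yaw":0},{"grip":0.06,"x":-0.002,"y":0,"z":0,"yaw":0},{"grip":0.06,"x":-0.003,"y":0,"z":0,"yaw":0},{"grip":0.06,"x":-0.003,"y":0,"z":0,"yaw":0},{"grip":0.06,"x":-0.003,"y":0,"z":0,"yaw":0}]' 15
```

```text
time_s: 18.57
ee_pos: [491.7, -107.0, 28.7]
ee_rot: [-179.9, -0.0, 107.1]
force: [-1.2, -0.4, -5.8]
gripper_width: 68.1
gripper_force: 19.9
time_s: 18.98
ee_pos: [493.6, -109.4, 28.8]
ee_rot: [-179.9, -0.1, 107.1]
force: [-1.9, 2.4, -3.8]
gripper_width: 67.8
gripper_force: 15.0
time_s: 19.4
ee_pos: [494.1, -111.0, 28.8]
ee_rot: [-179.9, -0.2, 107.1]
force: [-2.4, 8.3, -2.0]
gripper_width: 67.8
gripper_force: 14.9
time_s: 19.82
ee_pos: [494.3, -111.8, 28.7]
ee_rot: [-179.9, -0.4, 107.0]
force: [-2.1, 17.4, 0.0]
gripper_width: 67.8
gripper_force: 15.2
```

```bash
python3 -m crank '[{"grip":0.06,"x":-0.001,"y":0,"z":0,"yaw":0},{"grip":0.06,"x":-0.002,"y":0,"z":0,"yaw":0},{"grip":0.06,"x":-0.003,"y":0,"z":0,"yaw":0},{"grip":0.06,"x":-0.003,"y":0,"z":0,"yaw":0},{"grip":0.06,"x":-0.003,"y":0,"z":0,"yaw":0}]' 12
python3 -m crank '[{"grip":0.06,"x":-0.001,"y":0,"z":0,"yaw":0},{"grip":0.06,"x":-0.002,"y":0,"z":0,"yaw":0},{"grip":0.06,"x":-0.003,"y":0,"z":0,"yaw":0},{"grip":0.06,"x":-0.003,"y":0,"z":0,"yaw":0},{"grip":0.06,"x":-0.003,"y":0,"z":0,"yaw":0}]' 12
python3 -c "
from h import *
s=state();print(s['ee_pos'],s['ee_rot']);tool((*T([468.86,-67.95,-162.9],[(-12,44,0)])[0][:2],30.5),107.1)"
```

```text
time_s: 20.23
ee_pos: [495.3, -114.8, 28.7]
ee_rot: [-179.9, -0.4, 107.0]
force: [-2.1, 15.2, -0.6]
gripper_width: 67.9
gripper_force: 12.1
time_s: 20.65
ee_pos: [496.1, -117.6, 28.7]
ee_rot: [-179.9, -0.4, 107.0]
force: [-2.7, 15.5, -0.2]
gripper_width: 68.1
gripper_force: 12.1
[ 496.1333231  -117.64596513   28.74300461] [-179.89609045   -0.4021085   107.00892389]
shift m [ 0.0115  0.0005 -0.0017] yaw rad -0.0016 t 20.65
```

```bash
python3 -m crank '[{"grip":0.077,"x":0,"y":0,"z":0,"yaw":0},{"grip":0.077,"x":0,"y":0,"z":0,"yaw":0},{"grip":0.077,"x":0,"y":0,"z":-0.005,"yaw":0},{"grip":0.077,"x":0,"y":0,"z":-0.025,"yaw":0},{"grip":0.077,"x":0,"y":0,"z":-0.06,"yaw":0}]'
python3 -m crank '[{"grip":0.077,"x":-0.01,"y":0,"z":-0.03,"yaw":0},{"grip":0.08,"x":-0.02,"y":0,"z":-0.06,"yaw":0},{"grip":0.09,"x":-0.03,"y":0,"z":-0.08,"yaw":0},{"grip":0.09,"x":-0.03,"y":0,"z":-0.08,"yaw":0},{"grip":0.09,"x":-0.03,"y":0,"z":-0.08,"yaw":0}]'
python3 -m crank '[{"grip":0.09,"x":0,"y":0,"z":0,"yaw":0},{"grip":0.09,"x":0,"y":0,"z":0,"yaw":0},{"grip":0.09,"x":0,"y":0,"z":0,"yaw":0},{"grip":0.09,"x":0,"y":0,"z":0,"yaw":0},{"grip":0.09,"x":0,"y":0,"z":0,"yaw":0}]'
python3 - <<'E'
from h import *
f,w=snap("wrist","w12");print(state()["ee_pos"])
pj=[468.86,-67.95,-162.9]
q=np.array([(-46,-2,32),(22,-2,32),(22,74,32),(-46,74,32)]);P=proj(w,T(pj,q));print("ideal",P.round(1).tolist())
lo=P.min(0)-10;hi=P.max(0)+10
Q=quad(f,(int(lo[0]),int(lo[1]),int(hi[0]),int(hi[1])),"cu");print(Q.round(1).tolist())
c=f[int(lo[1])-35:int(hi[1])+25,int(lo[0])-30:int(hi[0])+30,::-1];print(c.shape,lo,hi)
s=min(800/c.shape[1],600/c.shape[0]);print("scale",s);cv2.imwrite("pics/c4.png",cv2.resize(c,None,fx=s,fy=s,interpolation=cv2.INTER_CUBIC))
E
```

```text
time_s: 21.07
ee_pos: [496.1, -120.6, 87.1]
ee_rot: [-179.7, -0.2, 107.2]
force: [0.9, -0.7, 0.4]
gripper_width: 76.8
gripper_force: 0.0
time_s: 21.48
ee_pos: [508.2, -151.1, 170.9]
ee_rot: [179.7, 0.2, 107.1]
force: [-1.2, -0.0, -0.6]
gripper_width: 90.0
gripper_force: 0.0
time_s: 21.9
ee_pos: [506.3, -149.6, 168.2]
ee_rot: [-179.9, -0.0, 107.2]
force: [-0.1, 0.6, -0.6]
gripper_width: 89.9
gripper_force: 0.0
[ 506.37353307 -149.62945957  168.427465  ]
ideal [[287.9, 96.2], [221.3, 96.1], [223.6, 168.9], [285.4, 169.0]]
[[287.0, 96.4], [284.5, 168.4], [223.8, 168.4], [221.4, 96.4]]
(153, 146, 3) [211.31676568  86.13268651] [297.89308839 179.00328166]
scale 3.9215686274509802
```

View pics/c4.png

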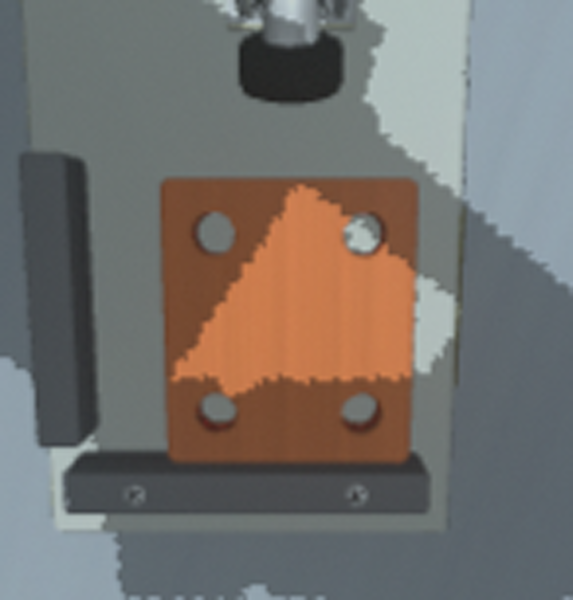

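The pile is flush: no red shows at any edge, the holes line up, and it sits tight against the end fence, centred under the clamp foot (foot centre u=291, pile centre u=290). Next, the clamp.

```bash
cat > cl.py <<'E'
from h import *
import sys
pj=[468.86,-67.95,-162.9]
def to(Y,z): tool((*T(pj,[(-12,Y,0)])[0][:2],z),107.1)
s=state();a=np.radians(pj[2]);R=np.array([[np.cos(a),-np.sin(a)],[np.sin(a),np.cos(a)]])
print("tcp in jig",((s["ee_pos"][:2]-pj[:2])@R).round(1),s["ee_pos"][2].round(1),"corner Y",((s["ee_pos"][:2]-pj[:2])@R)[1].round(1)+16,"tip",s["ee_pos"][2].round(1)-14)
for v in sys.argv[1:]: to(*map(float,v.split(",")))
E
python3 cl.py -76,205 -76,138
```

```text
tcp in jig [-11.8  89.1] 168.4 corner Y 105.1 tip 154.4
shift m [ 0.1651  0.0003 -0.0365] yaw rad 0.0011 t 21.95
shift m [0.1651 0.0004 0.0305] yaw rad 0.0011 t 21.95
```

```bash
python3 -m crank '[{"grip":0.0,"x":0,"y":0,"z":-0.037,"yaw":0},{"grip":0.0,"x":0.04,"y":0,"z":-0.037,"yaw":0},{"grip":0.0,"x":0.08,"y":0,"z":-0.037,"yaw":0},{"grip":0.0,"x":0.12,"y":0,"z":-0.037,"yaw":0},{"grip":0.0,"x":0.16,"y":0,"z":-0.037,"yaw":0}]' 20
python3 -m crank '[{"grip":0.0,"x":0.005,"y":0,"z":0,"yaw":0},{"grip":0.0,"x":0.005,"y":0,"z":0.02,"yaw":0},{"grip":0.0,"x":0.005,"y":0,"z":0.045,"yaw":0},{"grip":0.0,"x":0.005,"y":0,"z":0.067,"yaw":0},{"grip":0.0,"x":0.005,"y":0,"z":0.067,"yaw":0}]' 20
python3 cl.py -56,138
```

```text
time_s: 22.37
ee_pos: [458.6, 4.3, 206.0]
ee_rot: [180.0, 0.0, 107.1]
force: [0.0, 0.5, -0.0]
gripper_width: 59.3
gripper_force: 0.0
time_s: 22.78
ee_pos: [455.1, 7.7, 135.4]
ee_rot: [-179.5, -0.1, 107.2]
force: [-0.9, 0.5, 0.4]
gripper_width: 26.4
gripper_force: 0.0
tcp in jig [ -9.1 -76.3] 135.4 corner Y -60.3 tip 121.4
shift m [-0.0203  0.0029 -0.0026] yaw rad 0.0013 t 22.7833
```

```bash
python3 -m crank '[{"grip":0.0,"x":0,"y":0,"z":0,"yaw":0},{"grip":0.0,"x":0,"y":0,"z":0,"yaw":0},{"grip":0.0,"x":0,"y":0,"z":0,"yaw":0},{"grip":0.0,"x":0,"y":0,"z":0,"yaw":0},{"grip":0.0,"x":0,"y":0,"z":0,"yaw":0}]' 20
python3 -m crank '[{"grip":0.0,"x":-0.004,"y":0,"z":0,"yaw":0},{"grip":0.0,"x":-0.008,"y":0,"z":0,"yaw":0},{"grip":0.0,"x":-0.012,"y":0,"z":0,"yaw":0},{"grip":0.0,"x":-0.016,"y":0,"z":0,"yaw":0},{"grip":0.0,"x":-0.016,"y":0,"z":0,"yaw":0}]' 20
python3 cl.py -34,124
```

```text
time_s: 23.2
ee_pos: [458.5, 7.7, 139.9]
ee_rot: [179.9, 0.0, 107.1]
force: [-0.5, -0.1, -1.1]
gripper_width: 0.5
gripper_force: 0.0
time_s: 23.62
ee_pos: [462.8, -8.1, 138.9]
ee_rot: [-180.0, 0.0, 107.1]
force: [0.7, -0.6, -0.3]
gripper_width: 0.3
gripper_force: 0.1
tcp in jig [-11.8 -58.9] 138.9 corner Y -42.9 tip 124.9
shift m [-0.0249  0.0002  0.0149] yaw rad -0.0001 t 23.6167
```

```bash
python3 -m crank '[{"grip":0.0,"x":-0.006,"y":0,"z":0.002,"yaw":0},{"grip":0.0,"x":-0.012,"y":0,"z":0.005,"yaw":0},{"grip":0.0,"x":-0.018,"y":0,"z":0.009,"yaw":0},{"grip":0.0,"x":-0.025,"y":0,"z":0.015,"yaw":0},{"grip":0.0,"x":-0.025,"y":0,"z":0.015,"yaw":0}]' 20
python3 cl.py
python3 -m crank '[{"grip":0.0,"x":-0.005,"y":0,"z":0.005,"yaw":0},{"grip":0.0,"x":-0.01,"y":0,"z":0.01,"yaw":0},{"grip":0.0,"x":-0.014,"y":0,"z":0.015,"yaw":0},{"grip":0.0,"x":-0.017,"y":0,"z":0.019,"yaw":0},{"grip":0.0,"x":-0.017,"y":0,"z":0.019,"yaw":0}]' 20
python3 cl.py
```

```text
time_s: 24.03
ee_pos: [470.0, -32.6, 122.8]
ee_rot: [-179.9, 0.0, 107.1]
force: [0.1, 1.1, 0.1]
gripper_width: 0.4
gripper_force: 0.0
tcp in jig [-11.4 -33.4] 122.8 corner Y -17.4 tip 108.8
time_s: 24.45
ee_pos: [474.8, -48.1, 103.9]
ee_rot: [-179.9, -0.0, 107.1]
force: [0.3, -0.4, -0.0]
gripper_width: 0.5
gripper_force: 0.0
tcp in jig [-11.5 -17.2] 103.9 corner Y -1.1999999999999993 tip 89.9
```

```bash
cat > ang.py <<'E'
from h import *
pj=[468.86,-67.95,-162.9]
def handle(t,h): # handle axis points in jig
    y,z=-12.,h; return (-12,-72+y*np.cos(t)-z*np.sin(t),44+y*np.sin(t)+z*np.cos(t))
for n in("scene","top"):
    f,m=snap(n,"q_"+n);hs=cv2.cvtColor(f,cv2.COLOR_RGB2HSV)
    r=((hs[...,1]>150)&((hs[...,0]<7)|(hs[...,0]>173))&(hs[...,2]>50)).astype(np.uint8)
    c=proj(m,T(pj,[(-12,-90,60)]))[0];mask=np.zeros_like(r);cv2.circle(mask,tuple(int(v) for v in c),45,1,-1);r*=mask
    ys,xs=np.where(r);print(n,len(xs),(xs.mean().round(1),ys.mean().round(1),xs.min(),xs.max(),ys.min(),ys.max()) if len(xs) else "")
    for t in(1.15,.8,.5,.3,.08):print("  ",t,proj(m,T(pj,[handle(t,60)]))[0].round(1))
print(state()["force"])
E
python3 ang.py
```

```text
scene 86 (np.float64(252.6), np.float64(193.5), np.int64(239), np.int64(276), np.int64(185), np.int64(198))
   1.15 [237.5 205.4]
   0.8 [239.4 199.2]
   0.5 [242.4 193.6]
   0.3 [244.8 190.2]
   0.08 [247.9 186.8]
top 0 
   1.15 [217.4 210.2]
   0.8 [219.6 208.2]
   0.5 [223.3 206.1]
   0.3 [226.7 204.7]
   0.08 [231. 203.]
[ 0.31478061 -0.1728163  -0.89991331]
```

```bash
sed -i 's/    ys,xs=np.where(r);/    k=cv2.connectedComponentsWithStats(r);print([(k[3][i].round(1).tolist(),int(k[2][i,4])) for i in range(1,k[0]) if k[2][i,4]>4])\n    ys,xs=np.where(r);/' ang.py; python3 ang.py | grep -v '^  '
python3 - <<'E'
from h import *
f=np.load("pics/scene0.npy");h=cv2.cvtColor(f,cv2.COLOR_RGB2HSV)
r=((h[...,1]>150)&((h[...,0]<7)|(h[...,0]>173))&(h[...,2]>50)).astype(np.uint8);r[:,:210]=0;r[:,300:]=0;r[230:]=0
k=cv2.connectedComponentsWithStats(r);print([(k[3][i].round(1).tolist(),int(k[2][i,4])) for i in range(1,k[0]) if k[2][i,4]>4])
E
```

```text
[([269.6, 192.6], 25), ([244.6, 194.0], 59)]
scene 88 (np.float64(252.9), np.float64(193.4), np.int64(239), np.int64(276), np.int64(185), np.int64(198))
[]
top 0 
[-0.31449429 -0.01749358 -0.53040927]
[([240.9, 203.9], 77)]
```

The handle has moved as predicted, putting the clamp at about 0.55 rad. I'll continue downward.

```bash
python3 -m crank '[{"grip":0.0,"x":-0.003,"y":0,"z":0.005,"yaw":0},{"grip":0.0,"x":-0.006,"y":0,"z":0.01,"yaw":0},{"grip":0.0,"x":-0.008,"y":0,"z":0.014,"yaw":0},{"grip":0.0,"x":-0.01,"y":0,"z":0.018,"yaw":0},{"grip":0.0,"x":-0.01,"y":0,"z":0.018,"yaw":0}]' 20
python3 -m crank '[{"grip":0.0,"x":-0.001,"y":0,"z":0.003,"yaw":0},{"grip":0.0,"x":-0.002,"y":0,"z":0.006,"yaw":0},{"grip":0.0,"x":-0.003,"y":0,"z":0.009,"yaw":0},{"grip":0.0,"x":-0.003,"y":0,"z":0.011,"yaw":0},{"grip":0.0,"x":-0.003,"y":0,"z":0.011,"yaw":0}]' 20
python3 cl.py; python3 ang.py | grep -v '^  '
```

```text
time_s: 25.07
ee_pos: [477.5, -57.5, 86.0]
ee_rot: [-179.9, -0.0, 107.1]
force: [0.1, -0.1, 0.2]
gripper_width: 0.6
gripper_force: 0.0
time_s: 25.48
ee_pos: [478.7, -60.1, 75.5]
ee_rot: [-180.0, -0.0, 107.1]
force: [-0.2, -0.1, -0.2]
gripper_width: 0.3
gripper_force: 0.0
tcp in jig [-11.7  -4.6] 75.5 corner Y 11.4 tip 61.5
[([248.4, 189.3], 61), ([269.7, 192.9], 16)]
scene 77 (np.float64(252.8), np.float64(190.1), np.int64(245), np.int64(275), np.int64(183), np.int64(196))
[]
top 0 
[ 0.19489976  0.18157396 -0.21158104]
```

```bash
python3 -m crank '[{"grip":0.0,"x":0,"y":0,"z":0.001,"yaw":0},{"grip":0.0,"x":0,"y":0,"z":0.002,"yaw":0},{"grip":0.0,"x":0,"y":0,"z":0.003,"yaw":0},{"grip":0.0,"x":0,"y":0,"z":0.003,"yaw":0},{"grip":0.0,"x":0,"y":0,"z":0.003,"yaw":0}]' 20
python3 -m crank '[{"grip":0.0,"x":0,"y":0,"z":0.001,"yaw":0},{"grip":0.0,"x":0,"y":0,"z":0.002,"yaw":0},{"grip":0.0,"x":0,"y":0,"z":0.003,"yaw":0},{"grip":0.0,"x":0,"y":0,"z":0.003,"yaw":0},{"grip":0.0,"x":0,"y":0,"z":0.003,"yaw":0}]' 20
python3 cl.py; python3 ang.py | grep -v '^  '
```

```text
time_s: 26.0
ee_pos: [478.8, -60.0, 72.9]
ee_rot: [-180.0, 0.0, 107.1]
force: [0.1, -0.0, 0.1]
gripper_width: 0.4
gripper_force: 0.0
time_s: 26.42
ee_pos: [479.0, -60.1, 71.4]
ee_rot: [180.0, 0.0, 107.1]
force: [-3.3, 0.3, 12.8]
gripper_width: 0.4
gripper_force: 6.3
tcp in jig [-12.   -4.5] 71.4 corner Y 11.5 tip 57.400000000000006
[([248.8, 188.5], 62), ([270.0, 193.0], 15)]
scene 78 (np.float64(253.0), np.float64(189.4), np.int64(245), np.int64(274), np.int64(182), np.int64(196))
[]
top 0 
[-3.53429716 -0.2629335  12.51319217]
```

```bash
python3 -m crank '[{"grip":0.0,"x":0,"y":0,"z":0.001,"yaw":0},{"grip":0.0,"x":0,"y":0,"z":0.002,"yaw":0},{"grip":0.0,"x":0,"y":0,"z":0.002,"yaw":0},{"grip":0.0,"x":0,"y":0,"z":0.002,"yaw":0},{"grip":0.0,"x":0,"y":0,"z":0.002,"yaw":0}]' 20
python3 cl.py
python3 -m crank '[{"grip":0.0,"x":0,"y":0,"z":-0.004,"yaw":0},{"grip":0.0,"x":0,"y":0,"z":-0.014,"yaw":0},{"grip":0.0,"x":0,"y":0,"z":-0.04,"yaw":0},{"grip":0.0,"x":0,"y":0,"z":-0.08,"yaw":0},{"grip":0.0,"x":0,"y":0,"z":-0.12,"yaw":0}]' 20
python3 -m crank '[{"grip":0.0,"x":-0.03,"y":0,"z":0,"yaw":0},{"grip":0.0,"x":-0.07,"y":0,"z":0,"yaw":0},{"grip":0.0,"x":-0.11,"y":0,"z":0,"yaw":0},{"grip":0.0,"x":-0.14,"y":0,"z":0,"yaw":0},{"grip":0.0,"x":-0.14,"y":0,"z":0,"yaw":0}]' 20
python3 - <<'E'
from h import *
f,w=snap("wrist","w13");print(state()["ee_pos"])
pj=[468.86,-67.95,-162.9]
P=proj(w,T(pj,[(-46,-2,32),(22,-2,32),(22,74,32),(-46,74,32)]));print("ideal",P.round(1).tolist())
h=cv2.cvtColor(f,cv2.COLOR_RGB2HSV);c=((h[...,1]>95)&((h[...,0]<20))&(h[...,2]>50))
for y in range(int(P[:,1].min())-12,int(P[:,1].max())+4,5):
    x0=int(P[:,0].min())-8;b=np.where(c[y,x0:int(P[:,0].max())+8])[0]+x0
    if len(b):print(y,b.min(),b.max(),len(b),end=" | ")
E
python3 ang.py | grep -v '^  '
```

```text
time_s: 26.93
ee_pos: [479.1, -60.2, 71.1]
ee_rot: [179.9, 0.1, 107.2]
force: [-6.7, 0.4, 26.5]
gripper_width: 0.6
gripper_force: 13.2
tcp in jig [-12.   -4.4] 71.1 corner Y 11.6 tip 57.099999999999994
time_s: 27.35
ee_pos: [477.7, -59.8, 188.4]
ee_rot: [-179.8, -0.1, 107.1]
force: [1.7, -0.3, 0.3]
gripper_width: 0.4
gripper_force: 0.0
time_s: 27.77
ee_pos: [521.8, -198.7, 187.7]
ee_rot: [179.9, 0.2, 106.9]
force: [1.0, -0.3, 0.4]
gripper_width: 0.4
gripper_force: 0.0
[ 520.5188658  -196.05740977  187.34466353]
ideal [[286.3, 43.7], [220.5, 43.9], [223.1, 119.5], [284.2, 119.3]]
46 221 285 55 | 51 221 285 54 | 56 222 285 41 | 61 222 285 35 | 66 222 285 54 | 71 222 284 53 | 76 222 284 50 | 81 222 284 48 | 86 223 284 48 | 91 223 283 55 | 96 223 284 62 | 101 223 283 57 | 106 223 283 42 | 111 223 283 56 | 116 224 283 60 | [([248.9, 188.8], 58), ([276.1, 192.9], 34)]
scene 97 (np.float64(260.0), np.float64(190.2), np.int64(246), np.int64(287), np.int64(182), np.int64(197))
[([232.3, 203.9], 48)]
top 48 (np.float64(232.3), np.float64(203.9), np.int64(227), np.int64(238), np.int64(201), np.int64(206))
[-1.54726327  0.3863459   0.09303849]
```

```bash
python3 -c "
from workcell import *
print(job_done())"
```

```text
the job is handed in; nothing more can be done
None
```

The job is handed in at about 28 s of the 64 s allowed: base, red and cover plates are stacked flush and centred against the end fence, and the clamp foot is down on the pile (handle position fits about 0.08 rad).

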